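# Pack the tote tray away and close up the toolbox

### The arm

A 6-joint arm with a two-finger parallel gripper is mounted at the origin on the work surface. World frame = base frame: x ahead of the robot, y to its left, z up, the work surface at z = 0. Lengths are in m, angles in degrees, forces in N, time in s.
With the tool pointing down it reaches from about 0.375 to 0.9 m from the base axis. Payload 3.1 kg.
Tool frame: the origin (TCP) lies at the very end of the fingers, on their centre line; the grasp point (between the pads) lies 19 mm behind it; z points along the fingers, y is the line along which they close (so a half turn about z gives the same grasp; the last joint's range is limited). The gripper opens to 87 mm and grips with 3 to 60 N. Pads are 19 mm wide; open, the fingers measure 117 mm over their backs; the gripper's body (75 mm by 190 mm) begins 51 mm behind the grasp point.
Start: joints at [63.913, 30.224, 82.088, -0, 67.689, -10.227], TCP at [0.171, 0.601, 0.223] pointing down, gripper open.
Joint ranges: [-176.69, 176.69], [-43.24, 126.21], [12.49, 139.97], [-82, 262], [0, 151.66], [-163.58, 163.58]. Speed limits (degrees/s): [159.86, 159.86, 180, 180, 180, 180].

### API

Orientations are given as a 3x3 rotation matrix whose columns are the frame's x, y, z axes.
In Python, from rig import readout, viewer, ticket gives the robot as it stands.
- The arm moves only by the tool send_rows, never from a script. Its argument "moves" is a list of rows, each a list of 6 numbers: the shift along the tool's x, y, z in units of 250 mm (1.0 is 250 mm), then the turn, a rotation vector about the tool's x, y, z in units of 90 degrees (1.0 is 90 degrees). A call has 1 to 12 rows; each row is the pose to reach, as a shift and turn from the pose commanded when the call began, along the tool's axes at that moment; what a row does not reach only later rows make up. A row lasts 1/10 s, in which the tool goes at most 50 mm and 8.59 degrees, less where a joint would pass 70% of its speed; a pose out of reach is approached as far as the arm can. A call with a number of a shift or a turn outside -1 to 1 is refused whole. A call with a gripper value outside its range is refused whole. "grip" is the opening, from 0 (shut) to 1 (fully open), set as the call begins (left out, the last holds). The fingers move at their own pace and stop on an object; the grip force is fixed at half the most. Time passes only in rows, so rows that repeat a pose let the fingers close. It gives the time, the measured TCP pose, the force, the opening and the grip force at its end, in the units of the state.
- readout.read_state(): the state, without advancing time (a new reading comes with each control period).
- viewer.capture(name): name is "scene" or "top"; returns (picture, depth): 420x560x3 uint8, red, green, blue; 420x560 float32, m along the optical axis (not along the pixel's ray), 0 where there is no reading.
- viewer.camera_info(name): a dict with "fx", "fy", "cx", "cy" (pixels), "distortion" ([k1, k2, p1, p2, k3] as OpenCV has them; the pictures are not rectified), "R" (3x3) and "t" (3): a world point X has camera coordinates R X + t. Camera axes: x right, y down, z forward; pixel columns grow to the right and rows downward; lengths in m; the calibration is good to about 2 mm. A picture is of the moment at which its call begins. camera_info takes no time and is no camera call.
- ticket.hand_in(): hands the job in; it is judged then, once.
The state is a dict: "time_s": time; "joint_positions": joint angles; "qvel": joint speeds; "tau": joint torques, N m; "position": TCP position; "tcp_rot": TCP orientation; "force": force on the tool from outside, world axes, zero at the start; "moment": the same for the moment, N m; "opening": opening from 0.0 (shut) to 1.0 (fully open); "grasp_force": force on a finger pad.
Only numpy, scipy, OpenCV 4.12 (cv2) and the standard library are available. Lean on these libraries where they do the work, as an engineer would, in place of code of your own. Each camera call takes 0.05 s, during which the arm holds its last target. There are 200 camera calls.

### The job

Packing up at the metalsmith's bench: gather every tool lying loose on the bench (ring clamp, pliers, screwdriver, file, whichever are out) into the red tote tray where it stands, then carry the loaded tray level by its wooden grip and set it down in the open blue toolbox so that it sits flat on the ledges inside, and let go of it. Then swing the lid fully shut without slamming it and, with the lid down, flip both front latches down flat against the front. Keep the tray level all the way, and leave the soldering board, the flux jar and the steel bench block where they are.

Things in the scene. Friction and masses are not known exactly. Their poses are not given: they have to be found in the camera images.
- toolbox: Blue sheet-steel toolbox, fixed: open-topped base 190 (x) by 330 (y) by 100 mm high, walls 3 mm, clear opening 184 by 324 mm, lid hinged on its far (+x) upper rim. Inside, a ledge 30 mm wide across each y end, its top 45 mm above the bench, carries the tray. Origin: centre of the underside; x from the front (latch side, towards the robot) to the hinge, z up.
- lid (a joint): Blue toolbox lid, a pan 190 by 330 mm, 34 mm deep outside, 30 inside. Angle in rad: 0 shut (top then 134 mm above the bench), 1.57 upright, stop 1.65; starts standing open. Stiff hinge (0.9 Nm friction, lid 0.5 kg): it stays where left and must be pushed all the way down. On the middle of its top lies a folded black handle, 130 mm along y, 30 wide, 13 proud.
- lid_hinge (a point): Middle of the lid hinge line, 95 mm behind the toolbox centre, 100 mm above the bench; the line runs along the toolbox y axis.
- lid_edge (a point): Middle of the lid's outer front top edge (the free edge): in the lid, 190 mm from the hinge line and 34 mm above its open rim plane.
- latch_left (a joint): Steel flip latch on the lid front, 115 mm to the +y side of its middle, 42 mm wide, 50 long, 4 thick. Angle in rad: 0 flat down against the box front, 1.57 straight out from the lid front, stop 2.2; starts flipped out. Pivot 3 mm before the lid front, 18 mm above the lid's rim plane (118 mm above the bench, lid shut). Light friction (0.06 Nm), stays where left: push it down, then in.
- latch_right (a joint): The same latch 115 mm to the -y side of the middle.
- latch_left_tip (a point): Tip of the left latch, 50 mm from its pivot, in the middle of its width. With the latch down its outer face stands 5 mm, and the small lip at the tip 9 mm, in front of the pivot line.
- latch_right_tip (a point): The same point on the right latch.
- tray: Red steel tote tray, 164 (x) by 300 (y) mm, rim 40 mm high, floor and walls 3 mm; a divider 5 mm thick, 39 high, along its y axis makes two compartments 76 by 294 mm. Over it a wooden grip, 14 mm wide (x), 138 long (y), 48 to 66 mm above the underside. 0.4 kg, alike either way round. Starts on the bench with y roughly along world x. Origin: centre of its underside. z up.
- ring_clamp: Jeweller's ring clamp lying roughly along world y: a pale wooden bar 130 by 18 by 20 mm with a brass band round its middle and black ends. Origin: centre of its underside; x along the bar.
- pliers: Flat-nose pliers, shut, lying flat on the bench roughly along world y, 12 mm thick; steel jaws 55 mm to +x (14 mm wide), red handles 86 mm to -x (38 mm over both at the widest), round steel pivot boss 20 mm across. Origin: under the centre of the boss, where they are best gripped.
- screwdriver: Screwdriver lying roughly along world y, 132 mm long: blue handle 20 mm thick (does not roll), from 65 mm to -x to 9 mm to +x of the origin; steel blade 7 mm thick to +x. Origin: level with the handle's underside, 28 mm from the handle's middle towards the blade.
- file: Small flat file lying roughly along world y, 135 mm long: yellow handle 19 mm thick (does not roll), from 70 to 10 mm to -x of the origin; dark flat blade to +x, 17 mm wide, 5 thick, its middle 9 mm up. Origin: level with the handle's underside, 40 mm from the handle's middle towards the blade.
- solder_board: Pale soldering board 110 by 110 by 28 mm lying on the bench beyond the work. A bystander. Origin: centre of its underside.
- flux_jar: Amber glass jar with a white cap, 60 mm across, 75 mm high. A bystander. Origin: centre of its underside.
- bench_block: Steel bench block 100 by 70 by 30 mm on the left of the bench. A bystander. Origin: centre of its underside.
Mind the look-alikes: they are no part of the job. Of the things that look like the ring_clamp, take the one that is nearest to the robot's base at the start.

How it is judged (in metres and radians):
On the way, in this order (a step that is already met when the one before it is completed fails the run):
1. every tool that is out lies in the tray, with the tray still outside the toolbox (x of ring_clamp in the frame of tray between -0.08 and 0.08 m and y of ring_clamp in the frame of tray between -0.148 and 0.148 m and z of ring_clamp in the frame of tray between -0.004 and 0.045 m and x of pliers in the frame of tray between -0.08 and 0.08 m and y of pliers in the frame of tray between -0.148 and 0.148 m and z of pliers in the frame of tray between -0.004 and 0.045 m and x of screwdriver in the frame of tray between -0.08 and 0.08 m and y of screwdriver in the frame of tray between -0.148 and 0.148 m and z of screwdriver in the frame of tray between -0.004 and 0.045 m and x of file in the frame of tray between -0.08 and 0.08 m and y of file in the frame of tray between -0.148 and 0.148 m and z of file in the frame of tray between -0.004 and 0.045 m and horizontal distance between tray and toolbox above 0.2 m), for 0.2 s.
2. the loaded tray sits flat on the toolbox ledges, let go (x of ring_clamp in the frame of tray between -0.08 and 0.08 m and y of ring_clamp in the frame of tray between -0.148 and 0.148 m and z of ring_clamp in the frame of tray between -0.004 and 0.045 m and x of pliers in the frame of tray between -0.08 and 0.08 m and y of pliers in the frame of tray between -0.148 and 0.148 m and z of pliers in the frame of tray between -0.004 and 0.045 m and x of screwdriver in the frame of tray between -0.08 and 0.08 m and y of screwdriver in the frame of tray between -0.148 and 0.148 m and z of screwdriver in the frame of tray between -0.004 and 0.045 m and x of file in the frame of tray between -0.08 and 0.08 m and y of file in the frame of tray between -0.148 and 0.148 m and z of file in the frame of tray between -0.004 and 0.045 m and x of tray in the frame of toolbox between -0.016 and 0.016 m and y of tray in the frame of toolbox between -0.016 and 0.016 m and z of tray in the frame of toolbox between 0.038 and 0.052 m and angle between tray's own z axis and vertical below 0.06 rad and not (contact force between the fingers and tray above 0.1 N)), for 0.3 s.
3. the lid is shut over the seated tray (value of joint lid below 0.04 rad and x of tray in the frame of toolbox between -0.016 and 0.016 m and y of tray in the frame of toolbox between -0.016 and 0.016 m and z of tray in the frame of toolbox between 0.038 and 0.052 m and angle between tray's own z axis and vertical below 0.06 rad), for 0.2 s.
4. both latches are down (value of joint lid below 0.04 rad and value of joint each of latch_left, latch_right below 0.12 rad), for 0.2 s.
At the end, for the whole second after the job is handed in: All tools out are in the tray (origin inside its walls, under 45 mm above its underside); tray level on the ledges, within 16 mm of the box middle, underside 38 to 52 mm up, tilt under 0.06 rad; lid under 0.04 rad, latches under 0.12 rad (all of step 4 and x of ring_clamp in the frame of tray between -0.08 and 0.08 m and y of ring_clamp in the frame of tray between -0.148 and 0.148 m and z of ring_clamp in the frame of tray between -0.004 and 0.045 m and x of pliers in the frame of tray between -0.08 and 0.08 m and y of pliers in the frame of tray between -0.148 and 0.148 m and z of pliers in the frame of tray between -0.004 and 0.045 m and x of screwdriver in the frame of tray between -0.08 and 0.08 m and y of screwdriver in the frame of tray between -0.148 and 0.148 m and z of screwdriver in the frame of tray between -0.004 and 0.045 m and x of file in the frame of tray between -0.08 and 0.08 m and y of file in the frame of tray between -0.148 and 0.148 m and z of file in the frame of tray between -0.004 and 0.045 m and x of tray in the frame of toolbox between -0.016 and 0.016 m and y of tray in the frame of toolbox between -0.016 and 0.016 m and z of tray in the frame of toolbox between 0.038 and 0.052 m and angle between tray's own z axis and vertical below 0.06 rad); the robot touches nothing.
It fails at once if the tray is tipped more than 0.3 rad (17 degrees) (angle between tray's own z axis and vertical above 0.3 rad).
It fails at once if the lid is slammed (closing faster than 2.5 rad/s) (velocity of joint lid below -2.5 rad/s).
It fails at once if the solder board is moved more than 30 mm (distance of solder_board from where it was at the start of the episode above 0.03 m).
It fails at once if the flux jar is moved more than 30 mm (distance of flux_jar from where it was at the start of the episode above 0.03 m).
It fails at once if the bench block is moved more than 30 mm (distance of bench_block from where it was at the start of the episode above 0.03 m).
Of ring_clamp, pliers, screwdriver, file only 3 to 4 are there at a start; the rules pass over those that are not, and their reading is None.
At some moment in a run one of ring_clamp, pliers, screwdriver, file may be knocked a few centimetres aside while the robot is not near it.
It also fails if it takes over 210 s, if anything falls off the work surface, if the arm or the gripper's body presses on something with over 40 N, if the wrist force passes 120 N, or if a joint passes its speed limit or range.

## Working session

There is one attempt and no reset: what is moved stays moved. The work goes in short steps, Python scripts to look and compute and a tool call to move; the robot and the scene stay as the last step left them, time stands still between calls to the robot, and variables do not carry over. Pictures are saved under pics/ and viewed, at most 14 in all, crops included, and the job is handed in when it is done.

Besides the shell and the picture viewer there is one more tool, called as name([rows], argument=value, ...), one row to a line, values as JSON. send_rows: Moves the arm, as the interface text tells. Shifts and turns lie within -1 to 1; 1 stands for 250 mm of shift or 90 degrees of turn. Its arguments: {"type":"object","properties":{"moves":{"type":"array"},"grip":{"type":"number"}},"required":["moves"]}

```bash
ls; mkdir -p pics; cat > h.py <<'E'
import numpy as np, cv2
from rig import readout, viewer, ticket
def cap(n,name):
    p,d=viewer.capture(n); cv2.imwrite(f'pics/{name}.png',p[:,:,::-1]); np.save(f'pics/{name}.npy',d); return p,d
def cam(n):
    c=viewer.camera_info(n); K=np.array([[c['fx'],0,c['cx']],[0,c['fy'],c['cy']],[0,0,1.]])
    return K,np.array(c['distortion'],float),np.array(c['R'],float),np.array(c['t'],float)
def xyz(n,uv,d):
    K,D,R,t=cam(n); uv=np.array(uv,float).reshape(-1,2)
    q=cv2.undistortPoints(uv[:,None],K,D)[:,0]
    z=np.array([d[int(round(v)),int(round(u))] for u,v in uv])
    P=np.c_[q*z[:,None],z]; return (P-t)@R
def plane(n,uv,h):
    K,D,R,t=cam(n); uv=np.array(uv,float).reshape(-1,2)
    q=cv2.undistortPoints(uv[:,None],K,D)[:,0]; r=np.c_[q,np.ones(len(q))]@R; o=-R.T@t
    return o+r*((h-o[2])/r[:,2])[:,None]
def cloud(n,d):
    v,u=np.mgrid[0:d.shape[0],0:d.shape[1]]; uv=np.c_[u.ravel(),v.ravel()].astype(float)
    K,D,R,t=cam(n); q=cv2.undistortPoints(uv[:,None],K,D)[:,0]; z=d.ravel()
    P=(np.c_[q*z[:,None],z]-t)@R; P[z==0]=np.nan
    return P.reshape(*d.shape,3)
E
python3 - <<'E'
from h import *
for n in('scene','top'):
    cap(n,n+'0'); K,D,R,t=cam(n); print(n,-R.T@t,R[2],K[0,0])
s=readout.read_state(); print(s['time_s'],s['position'],np.round(s['tcp_rot'],3),s['opening'],s['force'])
E
```

```text
pics
scene [1.75143902 0.11941707 1.15300046] [-0.74838865 -0.06327873 -0.66023498] 447.548143420071
top [ 0.31879857 -0.01175857  1.27762003] [ 0.22168551  0.01326938 -0.97502793] 419.6384252788411
0.1 [0.17050162 0.60061639 0.22166578] [[-0.962  0.273 -0.001]
 [ 0.273  0.962 -0.002]
 [ 0.    -0.002 -1.   ]] 0.9988037417572371 [ 0.87554953  0.03957865 -0.63577712]
```

View pics/scene0.png

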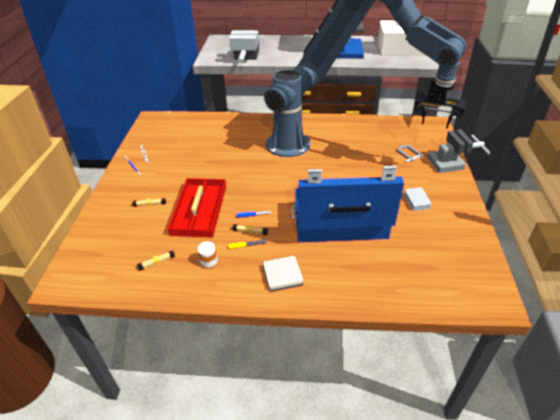

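View pics/top0.png

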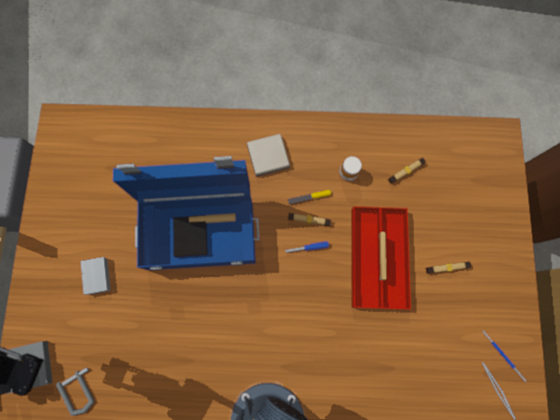

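```bash
python3 - <<'E'
from h import *
np.set_printoptions(precision=4,suppress=True)
im=cv2.imread('pics/top0.png'); d=np.load('pics/top0.npy')
crop=cv2.resize(im[150:320,110:480],None,fx=2.15,fy=2.15,interpolation=cv2.INTER_CUBIC); cv2.imwrite('pics/c1.png',crop)
pts=dict(c1=(309,219),c2=(449,267),c3=(407,170),drv=(319,246),drvb=(295,249),file=(322,195),fblade=(300,199),trayrim1=(354,210),tr2=(406,210),tr3=(408,307),tr4=(354,307),gripA=(383,235),gripB=(383,277),jar=(352,163),board=(269,155),block=(95,276),inbox=(212,218),black=(190,240),boxfl=(140,266),boxfr=(254,262))
for k,v in pts.items(): print(k,xyz('top',v,d)[0])
d2=np.load('pics/scene0.npy')
for k,v in dict(c1=(250,230),drv=(246,214),file=(237,245),c2=(149,202),grip=(197,200)).items(): print('scene',k,xyz('scene',v,d2)[0])
E
```

```text
c1 [ 0.582  -0.103   0.0231]
c2 [ 0.4509 -0.5252  0.0179]
c3 [ 0.7499 -0.4079  0.0225]
drv [ 0.5013 -0.1354  0.0149]
drvb [ 0.4893 -0.0629  0.0173]
file [ 0.6632 -0.1434  0.0082]
fblade [ 0.6482 -0.075   0.0069]
trayrim1 [ 0.6206 -0.2448 -0.0008]
tr2 [ 0.6166 -0.395   0.0397]
tr3 [ 0.3298 -0.3967  0.0232]
tr4 [ 0.3245 -0.2405  0.0143]
gripA [ 0.5326 -0.3167  0.0671]
gripB [ 0.4109 -0.3145  0.0663]
jar [ 0.7476 -0.2257  0.0766]
board [0.7821 0.0268 0.029 ]
block [0.3859 0.5297 0.0259]
inbox [0.5746 0.1932 0.0238]
black [0.504  0.2545 0.0267]
boxfl [0.4144 0.3735 0.1009]
boxfr [0.4442 0.0581 0.0326]
scene c1 [ 0.5974 -0.1001  0.0199]
scene drv [ 0.5064 -0.1269  0.0149]
scene file [ 0.6714 -0.1374  0.0164]
scene c2 [ 0.462  -0.5186  0.022 ]
scene grip [ 0.4923 -0.312   0.0658]
```

View pics/c1.png

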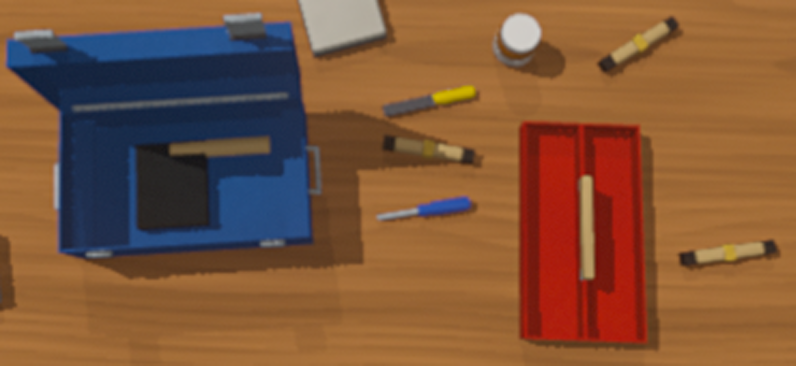

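```bash
python3 - <<'E'
from h import *
np.set_printoptions(precision=4,suppress=True)
im=cv2.imread('pics/top0.png'); d=np.load('pics/top0.npy'); C=cloud('top',d)
hsv=cv2.cvtColor(im,cv2.COLOR_BGR2HSV).astype(int); H,S,V=hsv[...,0],hsv[...,1],hsv[...,2]
def rect(m,box,h,lab):
    mm=np.zeros_like(m); x0,y0,x1,y1=box; mm[y0:y1,x0:x1]=m[y0:y1,x0:x1]
    v,u=np.nonzero(mm); P=plane('top',np.c_[u,v],h)[:,:2]
    (c,s,a)=cv2.minAreaRect((P*1000).astype(np.float32)); zz=C[mm][:,2]
    print(lab,len(u),'c',np.array(c),'size',np.array(s),'ang',round(a,2),'zmed',np.nanmedian(zz), 'mean',P.mean(0))
red=((H<6)|(H>174))&(S>150)
rect(red,(340,195,420,320),0.03,'tray')
# grip: not red within tray
rect((~red)&(H>8)&(H<30)&(V>90),(370,225,396,290),0.066,'grip')
blue=(H>105)&(H<125)&(S>120)
rect(blue,(285,235,335,258),0.015,'drv handle')
yel=(H>22)&(H<32)&(S>180)&(V>120)
rect(yel,(300,185,340,205),0.012,'file handle')
# tools by darkness etc: ends picked
for n,h,a,b in(('clamp',.02,(289.1,217.4),(330.9,222.6)),('drv',.01,(285.8,250.9),(328.6,244.9)),('file',.01,(288.6,200.7),(331.4,193.3))):
    P=plane('top',[a,b],h); print(n,P[:,:2].ravel(),'len',np.linalg.norm(P[0]-P[1]),'mid',P.mean(0)[:2],'ang',np.degrees(np.arctan2(*(P[0]-P[1])[[1,0]])))
# box & lid
ds=np.load('pics/scene0.npy'); Cs=cloud('scene',ds); lid=Cs[190:235,305:390].reshape(-1,3)
lid=lid[(np.abs(lid[:,0]-np.nanmedian(lid[:,0]))<.03)]; c=lid.mean(0); n=np.linalg.svd(lid-c,full_matrices=False)[2][2]; print('lid plane',c,n,'tilt',np.degrees(np.arcsin(n[2])))
g=Cs[85:130,405:475].reshape(-1,3); g=g[(g[:,2]>.2)&(g[:,2]<.5)]
T=np.array(readout.read_state()['tcp_rot']);p=np.array(readout.read_state()['position']); q=(g-p)@T
for lo in np.arange(-.2,.02,.02):
    k=q[(q[:,2]>=lo)&(q[:,2]<lo+.02)]
    if len(k): print('grip z',round(lo,2),len(k),k[:,0].min(),k[:,0].max(),k[:,1].min(),k[:,1].max())
sc=cv2.imread('pics/scene0.png'); cv2.imwrite('pics/c2.png',np.hstack([cv2.resize(sc[155:255,280:420],None,fx=4,fy=4,interpolation=cv2.INTER_CUBIC)]))
cv2.imwrite('pics/c3.png',cv2.resize(im[145:290,105:275],None,fx=4.1,fy=4.1,interpolation=cv2.INTER_CUBIC))
E
```

```text
tray 5336 c [ 474.0961 -316.7572] size [168.9692 299.2613] ang 89.86 zmed 0.0028565595085178123 mean [ 0.4698 -0.3157]
grip 317 c [ 474.9318 -314.8911] size [139.5814  18.8658] ang 0.38 zmed 0.06352197013302621 mean [ 0.4723 -0.3149]
drv handle 111 c [ 501.8336 -126.1853] size [15.4755 68.9012] ang 10.17 zmed 0.01717886690988412 mean [ 0.5019 -0.1276]
file handle 105 c [ 665.9692 -138.9808] size [17.7612 61.0149] ang 14.87 zmed 0.016158551626265873 mean [ 0.6664 -0.1399]
clamp [ 0.5855 -0.0423  0.5738 -0.1703] len 0.12853228556165244 mid [ 0.5796 -0.1063] ang 84.75038577810037
drv [ 0.4835 -0.0355  0.5064 -0.165 ] len 0.1315382258294263 mid [ 0.495  -0.1002] ang 100.01773908073145
file [ 0.6407 -0.0395  0.6692 -0.1726] len 0.13609076734313136 mid [ 0.655 -0.106] ang 102.09694019708742
lid plane [0.6535 0.2304 0.1813] [-0.9928 -0.0809  0.0885] tilt 5.075939580041245
grip z -0.2 40 -0.04226769271758801 -0.005492059087360342 -0.02126053281815527 0.03379045764950745
grip z -0.18 124 -0.0449854862057374 0.007643052436086867 -0.048291761696638937 0.037347065454355025
grip z -0.16 61 -0.037
[... 171 characters left out ...]
831101256
grip z -0.12 381 -0.04484157643574956 0.044096291549983346 -0.09215650828343637 0.09636309062379828
grip z -0.1 204 -0.04827992587212758 0.022453914793565836 -0.08708511631761173 0.09204018367144344
grip z -0.08 31 -0.03940994210158507 0.004748361672340198 -0.0838997705090171 0.08581480739140313
grip z -0.06 41 -0.018802909255264757 0.009143735646011 -0.05653029850831067 0.0623851789779151
grip z -0.04 26 -0.02495539665111963 0.006438526913640117 -0.05442044943309206 0.0561225859369917
grip z -0.02 23 -0.018381804591150148 0.004793622830127361 -0.04964555721830484 0.05361858817888966
grip z -0.0 2 -0.0005201640190987634 0.00011194564208532188 0.04725121723095518 0.04820493077207402
```

View pics/c3.png

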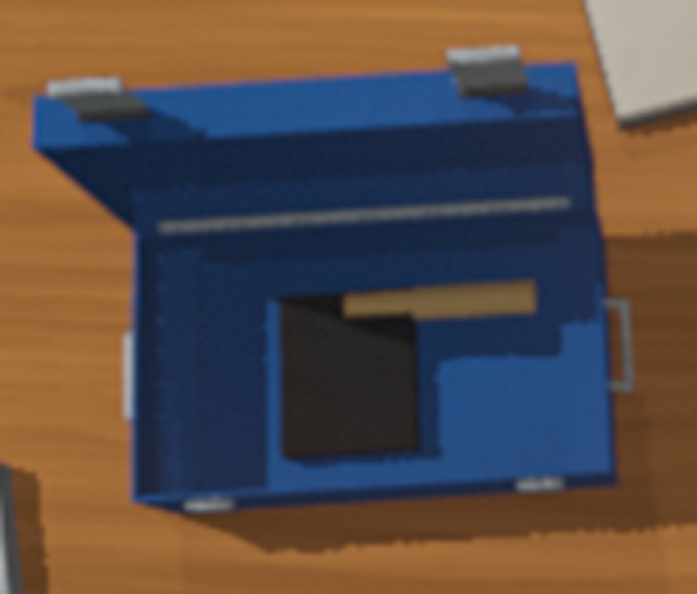

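```bash
python3 - <<'E'
from h import *
np.set_printoptions(precision=4,suppress=True)
d=np.load('pics/top0.npy'); C=cloud('top',d)
px=lambda a:np.array(a)/4.1+[105,145]
P=plane('top',[px((135,490)),px((613,475)),px((603,236)),px((137,232)),px((160,227)),px((570,203))],.1); print(P)
for i,j in((0,1),(3,2),(4,5)):
    e=P[i]-P[j]; print(np.linalg.norm(e),np.degrees(np.arctan2(-e[0],e[1])))
# rim points by depth
for n in('top','scene'):
    C=cloud(n,np.load(f'pics/{n}0.npy')); k=(abs(C[...,2]-.1)<.004)&(C[...,0]>.38)&(C[...,0]<.60)&(C[...,1]>0.0)&(C[...,1]<.42)
    Q=C[k]; print(n,len(Q),cv2.minAreaRect((Q[:,:2]*1000).astype(np.float32)))
    f=Q[(Q[:,1]>.1)&(Q[:,1]<.33)&(Q[:,0]<.5)]; print('front',f.mean(0),np.degrees(np.arctan(np.polyfit(f[:,1],f[:,0],1)))[0])
    for lo,hi in((.0,.1),(.33,.42)):
        s=Q[(Q[:,1]>lo)&(Q[:,1]<hi)&(Q[:,0]>.45)]; 
        if len(s): print('side',len(s),s.mean(0),s.min(0),s.max(0))
# outer lid face
C=cloud('scene',np.load('pics/scene0.npy')); L=C[175:245,285:410].reshape(-1,3); n=np.array([-.9928,-.0809,.0885]); c=np.array([.6535,.2304,.1813])
L=L[abs((L-c)@n)<.005]; b=np.array([-.0812,.9967,0]); print('lid along y',np.percentile(L@b,[.5,99.5]),'z',np.percentile(L[:,2],[.5,99.5]))
E
```

```text
[[0.4184 0.3801 0.1   ]
 [0.4407 0.053  0.1   ]
 [0.6086 0.0679 0.1   ]
 [0.6001 0.3982 0.1   ]
 [0.6043 0.3822 0.1   ]
 [0.6319 0.0924 0.1   ]]
0.327787302601916 3.8927637448760293
0.33046514863044507 1.4780253259952532
0.29112909332499665 5.433975492896558
top 288 ((520.8507080078125, 229.3026123046875), (188.17764282226562, 329.0846862792969), 5.484303951263428)
front [0.4297 0.2184 0.0996] -5.797183456313692
side 57 [0.5224 0.0658 0.0994] [0.4514 0.0578 0.0961] [0.5991 0.0736 0.1032]
side 77 [0.5182 0.391  0.0995] [0.4504 0.3819 0.0962] [0.5995 0.3996 0.1034]
scene 30 ((522.223876953125, 63.68353271484375), (154.12501525878906, 7.492316246032715), 2.495321750640869)<stdin>:12: RuntimeWarning: Mean of empty slice.
  ret = um.true_divide(
Traceback (most recent call last):
TypeError: expected non-empty vector for x
```

```bash
cat >> h.py <<'E'
from scipy.spatial.transform import Rotation as Ro
def Rphi(phi):
    a=np.radians(phi); y=np.array([np.cos(a),np.sin(a),0]); z=np.array([0,0,-1.]); return np.c_[np.cross(y,z),y,z]
def plan(segs,start=None):
    "segs: list of calls, each a list of (x,y,z,phi); rows relative to the call's start"
    s=readout.read_state(); p,R=(np.array(s['position']),np.array(s['tcp_rot'])) if start is None else (np.array(start[:3]),Rphi(start[3]))
    for c in segs:
        for w in c:
            q=np.array(w[:3]); Q=w[3] if np.ndim(w[3])==2 else Rphi(w[3])
            r=np.r_[R.T@(q-p)/.25,Ro.from_matrix(R.T@Q).as_rotvec()/(np.pi/2)]
            n=max(np.linalg.norm(q-p)/.05,np.linalg.norm(r[3:])*90/8.59)
            print([float(v) for v in np.round(r,3)],'rows from start %.1f'%n)
        print('--'); p,R=q,Q
E
python3 - <<'E'
from h import *
# clamp: centre (.5796,-.1063), phi -5
plan([[(.50,.25,.25,0)],[(.58,-.106,.10,-5)],[(.58,-.106,.005,-5)]])
E
```

```text
[-1.651, -0.989, -0.112, -0.001, 0.001, 0.824] rows from start 9.6
--
[-1.424, 0.32, 0.6, 0.0, 0.0, 0.056] rows from start 7.9
--
[0.0, 0.0, 0.38, 0.0, 0.0, 0.0] rows from start 1.9
--
```

```bash
python3 - <<'E'
from h import *
plan([[(.36,.40,.28,35)],[(.45,.15,.28,0)],[(.58,-.07,.10,-5)]])
E
```

```text
[-0.948, -0.565, -0.233, -0.001, 0.0, 0.435] rows from start 5.6
--
[-1.026, -0.279, 0.0, 0.0, 0.0, 0.389] rows from start 5.3
--
[-0.88, 0.52, 0.72, 0.0, 0.0, 0.056] rows from start 6.3
--
```

send_rows([
  [-0.95,-0.56,-0.23,0,0,0.435],
  [-0.95,-0.56,-0.23,0,0,0.435],
  [-0.95,-0.56,-0.23,0,0,0.435],
  [-0.95,-0.56,-0.23,0,0,0.435],
  [-0.95,-0.56,-0.23,0,0,0.435],
  [-0.95,-0.56,-0.23,0,0,0.435],
], grip=0.7)

```text
time_s: 0.7
position: [0.363, 0.3993, 0.2805]
tcp_rot: [[-0.571, 0.821, 0.001], [0.821, 0.571, -0.0], [-0.001, 0.0, -1.0]]
force: [-0.2, 0.9, 0.2]
opening: 0.704
grasp_force: 0.0
```

send_rows([
  [-1,-0.28,0,0,0,0.39],
  [-1,-0.28,0,0,0,0.39],
  [-1,-0.28,0,0,0,0.39],
  [-1,-0.28,0,0,0,0.39],
  [-1,-0.28,0,0,0,0.39],
  [-1,-0.28,0,0,0,0.39],
])

```text
time_s: 1.3
position: [0.4486, 0.1524, 0.2799]
tcp_rot: [[0.008, 1.0, 0.001], [1.0, -0.008, -0.002], [-0.002, 0.001, -1.0]]
force: [-0.4, 0.6, 0.4]
opening: 0.699
grasp_force: 0.0
```

```bash
python3 - <<'E'
from h import *
plan([[(.58,-.106,.10,-5),(.58,-.106,.005,-5)]])
plan([[(.58,-.106,.07,-5),(.58,-.106,.005,-5)]],(.58,-.106,.10,-5))
s=readout.read_state();print(s['position'],s['joint_positions'])
E
```

```text
[-1.028, 0.533, 0.722, 0.0, 0.001, 0.051] rows from start 6.8
[-1.028, 0.533, 1.102, 0.0, 0.001, 0.051] rows from start 8.0
--
[0.0, 0.0, 0.12, 0.0, 0.0, 0.0] rows from start 0.6
[0.0, 0.0, 0.38, 0.0, 0.0, 0.0] rows from start 1.9
--
[0.44859399 0.15241472 0.27992192] [ 5.2834095  14.28237487 98.8198789  -0.11021764 66.87069806  5.7683946 ]
```

send_rows([
  [-1,0.533,0.6,0,0,0.05],
  [-1,0.533,0.6,0,0,0.05],
  [-1,0.533,0.6,0,0,0.05],
  [-1,0.533,0.6,0,0,0.05],
  [-1,0.533,0.6,0,0,0.05],
  [-1,0.533,0.6,0,0,0.05],
  [-1,0.533,0.6,0,0,0.05],
  [-1,0.533,0.7,0,0,0.05],
])

```text
time_s: 2.1
position: [0.583, -0.0962, 0.1055]
tcp_rot: [[0.083, 0.997, 0.005], [0.997, -0.083, -0.002], [-0.001, 0.006, -1.0]]
force: [-0.5, -0.2, -0.2]
opening: 0.7
grasp_force: 0.0
```

```bash
python3 - <<'E'
from h import *
cap('scene','s1'); p,d=cap('top','t1')
a=cv2.imread('pics/s1.png')[195:260,215:285]; b=cv2.imread('pics/t1.png')[185:260,280:340]
f=lambda m:cv2.resize(m,(390,390),interpolation=cv2.INTER_CUBIC)
cv2.imwrite('pics/c4.png',np.hstack([f(a),f(b)]))
plan([[(.58,-.106,.06,-5),(.58,-.106,.005,-5)]])
E
```

```text
[-0.054, 0.017, 0.168, -0.005, -0.002, 0.004] rows from start 0.9
[-0.054, 0.019, 0.388, -0.005, -0.002, 0.004] rows from start 2.0
--
```

View pics/c4.png

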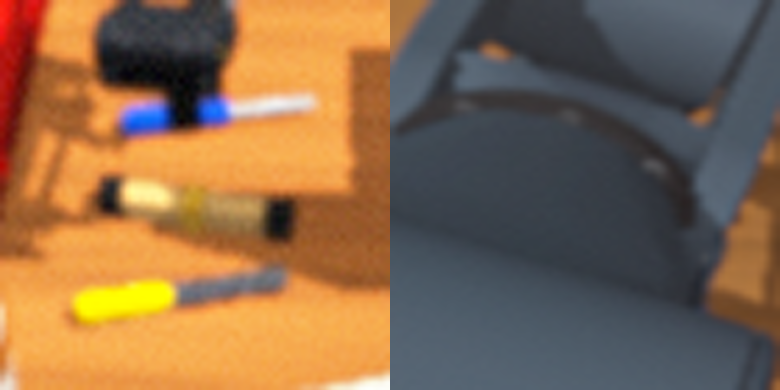

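The left crop confirms the chosen clamp: black ends and a brass band, at scene pixel about (250,230). The driver and file on either side have not moved.

send_rows([
  [-0.052,0.018,0.19,-0.005,-0.002,0.004],
  [-0.052,0.018,0.35,-0.005,-0.002,0.004],
  [-0.052,0.018,0.388,-0.005,-0.002,0.004],
  [-0.052,0.018,0.388,-0.005,-0.002,0.004],
  [-0.052,0.018,0.388,-0.005,-0.002,0.004],
])

```text
time_s: 2.7
position: [0.5843, -0.1065, 0.0099]
tcp_rot: [[0.086, 0.996, 0.01], [0.996, -0.086, -0.005], [-0.004, 0.01, -1.0]]
force: [-0.1, 0.5, 0.3]
opening: 0.701
grasp_force: 0.0
```

send_rows([
  [0,0,0,0,0,0],
  [0,0,0,0,0,0],
  [0,0,0,0,0,0],
  [0,0,0,0,0,0],
  [0,0,0,0,0,0],
  [0,0,0,0,0,0],
], grip=0)

```text
time_s: 3.3
position: [0.5832, -0.1069, 0.0081]
tcp_rot: [[0.087, 0.996, 0.008], [0.996, -0.087, -0.004], [-0.003, 0.008, -1.0]]
force: [0.5, -0.1, 0.4]
opening: 0.241
grasp_force: 0.0
```

send_rows([
  [0,0,-0.2,0,0,0],
  [0,0,-0.4,0,0,0],
  [0,0,-0.5,0,0,0],
  [0,0,-0.5,0,0,0],
])

```text
time_s: 3.7
position: [0.585, -0.1074, 0.1371]
tcp_rot: [[0.087, 0.996, 0.016], [0.996, -0.086, -0.007], [-0.006, 0.016, -1.0]]
force: [0.8, -0.2, -0.7]
opening: 0.195
grasp_force: 30.0
```

```bash
python3 - <<'E'
from h import *
plan([[(.50,-.24,.16,45),(.475,-.2755,.14,90)],[(.475,-.2755,.05,90),(.475,-.2755,.010,90)]])
E
```

```text
[-0.558, -0.291, -0.093, 0.008, 0.008, -0.555] rows from start 5.8
[-0.708, -0.38, -0.014, 0.005, 0.011, -1.055] rows from start 11.1
--
[0.0, 0.0, 0.36, 0.0, 0.0, 0.0] rows from start 1.8
[0.0, 0.0, 0.52, 0.0, 0.0, 0.0] rows from start 2.6
--
```

send_rows([
  [-0.1,-0.05,-0.1,0,0,-0.09],
  [-0.2,-0.1,-0.1,0,0,-0.18],
  [-0.3,-0.15,-0.1,0,0,-0.27],
  [-0.4,-0.2,-0.1,0,0,-0.36],
  [-0.5,-0.25,-0.1,0,0,-0.45],
  [-0.6,-0.3,-0.1,0,0,-0.54],
  [-0.7,-0.38,-0.05,0,0.01,-0.64],
  [-0.708,-0.38,-0.014,0,0.01,-0.73],
  [-0.708,-0.38,-0.014,0.005,0.011,-0.82],
  [-0.708,-0.38,-0.014,0.005,0.011,-0.91],
  [-0.708,-0.38,-0.014,0.005,0.011,-1],
  [-0.708,-0.38,-0.014,0.005,0.011,-1],
])

```text
time_s: 4.9
position: [0.4712, -0.2738, 0.1347]
tcp_rot: [[-0.996, 0.087, -0.01], [0.087, 0.996, 0.006], [0.011, 0.005, -1.0]]
force: [-0.3, -0.4, -0.0]
opening: 0.199
grasp_force: 30.0
```

```bash
python3 - <<'E'
from h import *
a,d=cap('scene','s2'); b,_=cap('top','t2')
f=lambda m:cv2.resize(m[:,:,::-1],(390,390),interpolation=cv2.INTER_CUBIC)
cv2.imwrite('pics/c5.png',np.hstack([f(a[140:250,140:250]),f(b[190:320,340:470])]))
plan([[(.475,-.2755,.05,90),(.475,-.2755,.010,90)]])
E
```

```text
[-0.018, -0.006, 0.341, 0.003, -0.006, -0.057] rows from start 1.7
[-0.019, -0.007, 0.501, 0.003, -0.006, -0.057] rows from start 2.5
--
```

View pics/c5.png

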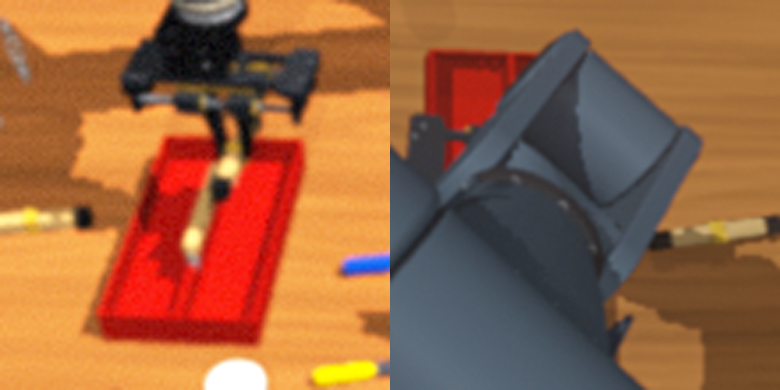

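send_rows([
  [-0.018,-0.006,0.15,0.003,-0.006,-0.057],
  [-0.018,-0.006,0.3,0.003,-0.006,-0.057],
  [-0.018,-0.006,0.4,0.003,-0.006,-0.057],
  [-0.018,-0.006,0.45,0.003,-0.006,-0.057],
  [-0.018,-0.006,0.47,0.003,-0.006,-0.057],
  [-0.018,-0.006,0.47,0.003,-0.006,-0.057],
])

```text
time_s: 5.6
position: [0.4758, -0.2761, 0.019]
tcp_rot: [[-1.0, -0.002, 0.001], [-0.002, 1.0, -0.002], [-0.001, -0.002, -1.0]]
force: [-0.0, -0.4, -1.2]
opening: 0.199
grasp_force: 30.0
```

send_rows([
  [0,0,0,0,0,0],
  [0,0,0,0,0,0],
  [0,0,0,0,0,0],
  [0,0,0,0,0,0],
], grip=0.32)

```text
time_s: 6.0
position: [0.476, -0.2762, 0.0193]
tcp_rot: [[-1.0, -0.003, 0.002], [-0.003, 1.0, -0.002], [-0.002, -0.002, -1.0]]
force: [-0.5, -0.1, 0.9]
opening: 0.315
grasp_force: 0.0
```

send_rows([
  [0,0,-0.1,0,0,0],
  [0,0,-0.25,0,0,0],
  [0,0,-0.4,0,0,0],
  [0,0,-0.5,0,0,0],
  [0,0,-0.5,0,0,0],
])

```text
time_s: 6.5
position: [0.4776, -0.2775, 0.1478]
tcp_rot: [[-1.0, -0.003, 0.008], [-0.003, 1.0, -0.007], [-0.008, -0.007, -1.0]]
force: [-0.1, -0.3, -0.1]
opening: 0.322
grasp_force: 0.0
```

```bash
python3 - <<'E'
from h import *
# driver: dir 100deg, mid (.495,-.1002); grasp 8mm toward handle
u=np.array([np.cos(np.radians(100)),np.sin(np.radians(100))]); g=np.array([.495,-.1002])-.008*u; print(g)
plan([[(*g,.12,10)],[(*g,.06,10),(*g,.005,10)]])
E
```

```text
[ 0.49638919 -0.10807846]
[-0.076, 0.678, 0.107, -0.0, 0.008, 0.891] rows from start 9.3
--
[0.0, 0.0, 0.24, 0.0, 0.0, 0.0] rows from start 1.2
[0.0, 0.0, 0.46, 0.0, 0.0, 0.0] rows from start 2.3
--
```

send_rows([
  [-0.076,0.1,0,0,0.008,0.09],
  [-0.076,0.3,0,0,0.008,0.18],
  [-0.076,0.45,0.05,0,0.008,0.27],
  [-0.076,0.6,0.1,0,0.008,0.36],
  [-0.076,0.678,0.1,0,0.008,0.45],
  [-0.076,0.678,0.1,0,0.008,0.54],
  [-0.076,0.678,0.1,0,0.008,0.63],
  [-0.076,0.678,0.1,0,0.008,0.72],
  [-0.076,0.678,0.1,0,0.008,0.81],
  [-0.076,0.678,0.1,0,0.008,0.891],
  [-0.076,0.678,0.1,0,0.008,0.891],
], grip=0.7)

```text
time_s: 7.6
position: [0.4934, -0.106, 0.1177]
tcp_rot: [[-0.173, 0.985, -0.009], [0.985, 0.173, 0.007], [0.008, -0.008, -1.0]]
force: [-0.9, -0.2, -0.0]
opening: 0.701
grasp_force: 0.0
```

```bash
python3 - <<'E'
from h import *
a,d=cap('scene','s3'); b,_=cap('top','t3')
f=lambda m:cv2.resize(m[:,:,::-1],(390,390),interpolation=cv2.INTER_CUBIC)
cv2.imwrite('pics/c6.png',np.hstack([f(a[160:260,160:280]),f(b[185:315,280:420])]))
u=np.array([np.cos(np.radians(100)),np.sin(np.radians(100))]); g=np.array([.495,-.1002])-.008*u
plan([[(*g,.06,10),(*g,.005,10)]])
# compare tools between s0 and s3
h0=cv2.cvtColor(cv2.imread('pics/scene0.png'),cv2.COLOR_BGR2HSV); h3=cv2.cvtColor(cv2.imread('pics/s3.png'),cv2.COLOR_BGR2HSV)
for lab,lo,hi,(x0,y0,x1,y1) in(('yel',(22,180,120),(34,255,255),(215,225,285,260)),('blue',(105,120,60),(125,255,255),(225,200,262,225))):
    for h in(h0,h3):
        m=cv2.inRange(h[y0:y1,x0:x1],lo,hi); v,u=np.nonzero(m); print(lab,len(u),u.mean()+x0,v.mean()+y0)
E
```

```text
[-0.012, 0.012, 0.232, -0.005, -0.005, 0.001] rows from start 1.2
[-0.013, 0.013, 0.452, -0.005, -0.005, 0.001] rows from start 2.3
--
yel 94 236.54255319148936 244.74468085106383
yel 94 236.5 244.79787234042553
blue 66 245.63636363636363 214.0909090909091
blue 67 245.7910447761194 214.1044776119403
```

View pics/c6.png

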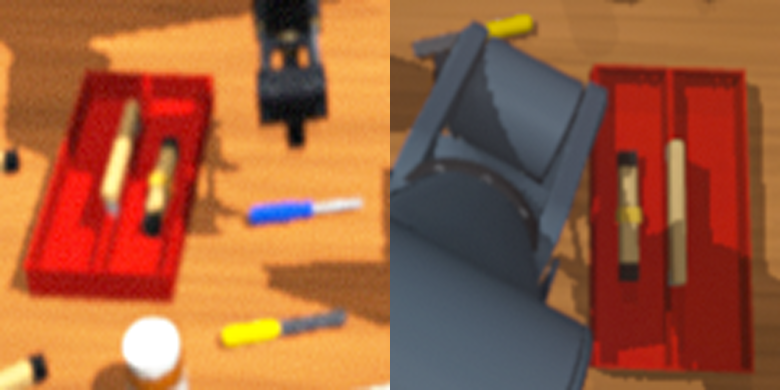

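The clamp lies flat in the left compartment. The driver and file are still where they were.

send_rows([
  [-0.012,0.012,0.2,-0.005,-0.005,0],
  [-0.012,0.012,0.38,-0.005,-0.005,0],
  [-0.012,0.012,0.452,-0.005,-0.005,0],
  [-0.012,0.012,0.452,-0.005,-0.005,0],
  [-0.012,0.012,0.456,-0.005,-0.005,0],
])

```text
time_s: 8.2
position: [0.4967, -0.1081, 0.0045]
tcp_rot: [[-0.174, 0.985, 0.001], [0.985, 0.174, -0.0], [-0.0, 0.001, -1.0]]
force: [0.1, 0.3, 0.3]
opening: 0.699
grasp_force: 0.0
```

send_rows([
  [0,0,0,0,0,0],
  [0,0,0,0,0,0],
  [0,0,0,0,0,0],
  [0,0,0,0,0,0],
  [0,0,0,0,0,0],
  [0,0,0,0,0,0],
  [0,0,0,0,0,0],
  [0,0,0,0,0,0],
], grip=0)

```text
time_s: 9.0
position: [0.4969, -0.1081, 0.0048]
tcp_rot: [[-0.173, 0.985, 0.002], [0.985, 0.173, -0.001], [-0.001, 0.002, -1.0]]
force: [0.2, 0.3, 2.9]
opening: 0.229
grasp_force: 29.7
```

send_rows([
  [0,0,-0.15,0,0,0],
  [0,0,-0.35,0,0,0],
  [0,0,-0.5,0,0,0],
  [0,0,-0.5,0,0,0],
  [0,0,-0.5,0,0,0],
])

```text
time_s: 9.5
position: [0.4965, -0.108, 0.1301]
tcp_rot: [[-0.173, 0.985, 0.003], [0.985, 0.173, -0.001], [-0.002, 0.003, -1.0]]
force: [0.2, -0.3, -1.0]
opening: 0.228
grasp_force: 29.7
```

```bash
python3 - <<'E'
from h import *
# phi 90 -> tool axis 180: blade toward -x; handle toward +x; grasp is 8 mm handle-side of middle
plan([[(.413,-.358,.14,90)],[(.413,-.358,.012,90)]])
E
```

```text
[-0.927, -0.502, -0.04, 0.001, 0.002, -0.889] rows from start 9.3
--
[0.0, 0.0, 0.512, 0.0, 0.0, 0.0] rows from start 2.6
--
```

send_rows([
  [-0.1,-0.05,-0.04,0,0,-0.09],
  [-0.23,-0.12,-0.04,0,0,-0.18],
  [-0.35,-0.2,-0.04,0,0,-0.27],
  [-0.48,-0.25,-0.04,0,0,-0.36],
  [-0.6,-0.32,-0.04,0,0,-0.45],
  [-0.72,-0.4,-0.04,0,0,-0.54],
  [-0.85,-0.46,-0.04,0,0,-0.63],
  [-0.927,-0.502,-0.04,0,0,-0.72],
  [-0.927,-0.502,-0.04,0,0,-0.81],
  [-0.927,-0.502,-0.04,0,0.002,-0.889],
  [-0.927,-0.502,-0.04,0,0.002,-0.889],
  [-0.927,-0.502,-0.04,0,0.002,-0.889],
])

```text
time_s: 10.7
position: [0.4122, -0.357, 0.1378]
tcp_rot: [[-1.0, 0.003, -0.003], [0.003, 1.0, 0.004], [0.003, 0.004, -1.0]]
force: [0.9, 0.5, -0.3]
opening: 0.228
grasp_force: 29.7
```

send_rows([
  [0,0,0.15,0,0,0],
  [0,0,0.3,0,0,0],
  [0,0,0.42,0,0,0],
  [0,0,0.48,0,0,0],
  [0,0,0.51,0,0,0],
  [0,0,0.51,0,0,0],
])

```text
time_s: 11.3
position: [0.4125, -0.3569, 0.0108]
tcp_rot: [[-1.0, 0.001, -0.002], [0.001, 1.0, 0.003], [0.002, 0.003, -1.0]]
force: [-0.5, 1.4, -0.7]
opening: 0.225
grasp_force: 29.7
```

```bash
python3 - <<'E'
from h import *
plan([[(.413,-.358,.012,90)]])
a,d=cap('scene','s4'); cv2.imwrite('pics/c7.png',cv2.resize(a[150:260,140:280,::-1],(700,550),interpolation=cv2.INTER_CUBIC))
E
```

```text
[-0.002, -0.004, -0.005, 0.002, -0.001, -0.001] rows from start 0.0
--
```

View pics/c7.png

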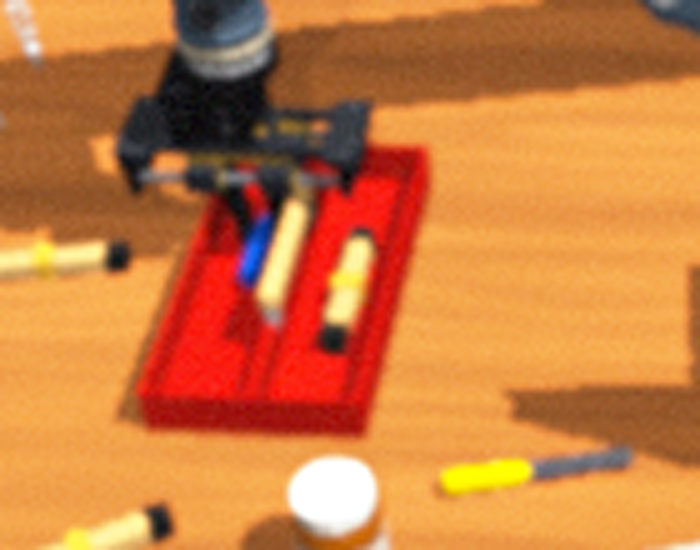

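send_rows([
  [0,0,0,0,0,0],
  [0,0,0,0,0,0],
  [0,0,0,0,0,0],
  [0,0,0,0,0,0],
], grip=0.34)

```text
time_s: 11.75
position: [0.4132, -0.3581, 0.0128]
tcp_rot: [[-1.0, 0.0, 0.0], [0.0, 1.0, 0.0], [-0.0, 0.0, -1.0]]
force: [0.2, -0.0, -0.4]
opening: 0.336
grasp_force: 0.0
```

send_rows([
  [0,0,-0.1,0,0,0],
  [0,0,-0.25,0,0,0],
  [0,0,-0.4,0,0,0],
  [0,0,-0.5,0,0,0],
  [0,0,-0.5,0,0,0],
])

```text
time_s: 12.25
position: [0.4147, -0.3601, 0.1411]
tcp_rot: [[-1.0, 0.0, 0.005], [0.0, 1.0, -0.006], [-0.005, -0.006, -1.0]]
force: [0.7, -0.4, -0.5]
opening: 0.34
grasp_force: 0.0
```

```bash
python3 - <<'E'
from h import *
plan([[(.55,-.24,.14,40)],[(.66,-.123,.12,12)],[(.66,-.123,.005,12)]])
E
```

```text
[-0.541, 0.481, 0.004, -0.002, 0.004, 0.555] rows from start 5.8
--
[0.076, 0.638, 0.08, 0.0, 0.0, 0.311] rows from start 3.3
--
[0.0, 0.0, 0.46, 0.0, 0.0, 0.0] rows from start 2.3
--
```

send_rows([
  [-0.12,0.12,0,0,0,0.09],
  [-0.25,0.24,0,0,0,0.18],
  [-0.37,0.36,0,0,0,0.27],
  [-0.5,0.48,0,0,0,0.36],
  [-0.62,0.6,0,0,0,0.45],
  [-0.75,0.72,0,0,0,0.54],
  [-0.87,0.84,0.04,0,0,0.63],
  [-0.98,0.948,0.08,0,0.004,0.72],
  [-0.98,0.948,0.08,0,0.004,0.81],
  [-0.98,0.948,0.08,0,0.004,0.867],
  [-0.98,0.948,0.08,0,0.004,0.867],
  [-0.98,0.948,0.08,0,0.004,0.867],
], grip=0.7)

```text
time_s: 13.45
position: [0.6574, -0.1209, 0.1163]
tcp_rot: [[-0.209, 0.978, -0.007], [0.978, 0.209, 0.006], [0.007, -0.005, -1.0]]
force: [0.2, 0.0, 0.5]
opening: 0.694
grasp_force: 0.0
```

```bash
python3 - <<'E'
from h import *
cap('scene','s5')
plan([[(.66,-.123,.06,12),(.66,-.123,.005,12)]])
for n in('scene0','s5'):
    h=cv2.cvtColor(cv2.imread(f'pics/{n}.png'),cv2.COLOR_BGR2HSV); m=cv2.inRange(h[225:260,215:285],(22,180,120),(34,255,255)); v,u=np.nonzero(m); print(len(u),u.mean()+215,v.mean()+225)
E
```

```text
[-0.011, 0.009, 0.226, -0.003, -0.004, 0.0] rows from start 1.1
[-0.012, 0.01, 0.446, -0.003, -0.004, 0.0] rows from start 2.2
--
94 236.54255319148936 244.74468085106383
96 236.51041666666666 244.80208333333334
```

send_rows([
  [-0.011,0.01,0.2,-0.003,-0.004,0],
  [-0.011,0.01,0.38,-0.003,-0.004,0],
  [-0.011,0.01,0.446,-0.003,-0.004,0],
  [-0.011,0.01,0.446,-0.003,-0.004,0],
  [-0.011,0.01,0.446,-0.003,-0.004,0],
])

```text
time_s: 14.0
position: [0.6612, -0.1231, 0.0064]
tcp_rot: [[-0.207, 0.978, 0.002], [0.978, 0.207, -0.001], [-0.001, 0.002, -1.0]]
force: [-0.1, 0.4, 0.2]
opening: 0.697
grasp_force: 0.0
```

send_rows([
  [0,0,0,0,0,0],
  [0,0,0,0,0,0],
  [0,0,0,0,0,0],
  [0,0,0,0,0,0],
  [0,0,0,0,0,0],
  [0,0,0,0,0,0],
  [0,0,0,0,0,0],
  [0,0,0,0,0,0],
], grip=0)

```text
time_s: 14.8
position: [0.6606, -0.1226, 0.0058]
tcp_rot: [[-0.207, 0.978, 0.001], [0.978, 0.207, -0.0], [-0.0, 0.001, -1.0]]
force: [-0.2, 0.0, 0.4]
opening: 0.219
grasp_force: 29.7
```

send_rows([
  [0,0,-0.15,0,0,0],
  [0,0,-0.35,0,0,0],
  [0,0,-0.5,0,0,0],
  [0,0,-0.5,0,0,0],
  [0,0,-0.5,0,0,0],
])

```text
time_s: 15.3
position: [0.6605, -0.1226, 0.1314]
tcp_rot: [[-0.207, 0.978, 0.002], [0.978, 0.207, -0.001], [-0.001, 0.002, -1.0]]
force: [0.3, -0.5, -2.0]
opening: 0.212
grasp_force: 29.7
```

```bash
python3 - <<'E'
from h import *
plan([[(.565,-.358,.14,90)],[(.565,-.358,.012,90)]])
E
```

```text
[-0.842, -0.569, -0.034, 0.001, 0.001, -0.867] rows from start 9.1
--
[0.0, 0.0, 0.512, 0.0, 0.0, 0.0] rows from start 2.6
--
```

send_rows([
  [-0.1,-0.07,-0.03,0,0,-0.09],
  [-0.21,-0.14,-0.03,0,0,-0.18],
  [-0.32,-0.22,-0.03,0,0,-0.27],
  [-0.43,-0.29,-0.03,0,0,-0.36],
  [-0.54,-0.36,-0.03,0,0,-0.45],
  [-0.65,-0.44,-0.03,0,0,-0.54],
  [-0.76,-0.51,-0.03,0,0,-0.63],
  [-0.842,-0.569,-0.034,0,0,-0.72],
  [-0.842,-0.569,-0.034,0,0,-0.81],
  [-0.842,-0.569,-0.034,0,0,-0.867],
  [-0.842,-0.569,-0.034,0,0,-0.867],
  [-0.842,-0.569,-0.034,0,0,-0.867],
])

```text
time_s: 16.5
position: [0.5638, -0.3571, 0.137]
tcp_rot: [[-1.0, 0.002, -0.002], [0.002, 1.0, 0.003], [0.002, 0.003, -1.0]]
force: [-1.2, -0.2, -1.1]
opening: 0.216
grasp_force: 29.7
```

```bash
python3 - <<'E'
from h import *
plan([[(.565,-.358,.012,90)]])
a,d=cap('scene','s6'); cv2.imwrite('pics/c8.png',cv2.resize(a[150:260,140:280,::-1],(700,550),interpolation=cv2.INTER_CUBIC))
E
```

```text
[-0.006, -0.005, 0.5, 0.002, -0.001, -0.001] rows from start 2.5
--
```

View pics/c8.png

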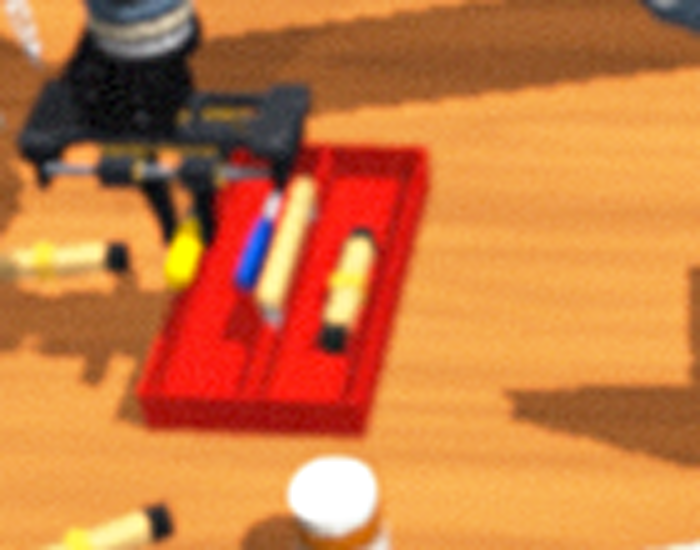

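send_rows([
  [-0.006,-0.005,0.15,0.002,0,0],
  [-0.006,-0.005,0.3,0.002,0,0],
  [-0.006,-0.005,0.42,0.002,0,0],
  [-0.006,-0.005,0.47,0.002,0,0],
  [-0.006,-0.005,0.5,0.002,0,0],
  [-0.006,-0.005,0.5,0.002,0,0],
])

```text
time_s: 17.15
position: [0.5665, -0.3591, 0.0138]
tcp_rot: [[-1.0, 0.0, 0.0], [0.0, 1.0, -0.003], [-0.0, -0.003, -1.0]]
force: [-0.2, -0.5, -1.3]
opening: 0.212
grasp_force: 29.7
```

send_rows([
  [0,0,0,0,0,0],
  [0,0,0,0,0,0],
  [0,0,0,0,0,0],
  [0,0,0,0,0,0],
], grip=0.33)

```text
time_s: 17.55
position: [0.5669, -0.3597, 0.0153]
tcp_rot: [[-1.0, 0.0, 0.002], [0.0, 1.0, -0.005], [-0.002, -0.005, -1.0]]
force: [-0.3, 0.6, 0.1]
opening: 0.328
grasp_force: 0.0
```

send_rows([
  [0,0,-0.1,0,0,0],
  [0,0,-0.25,0,0,0],
  [0,0,-0.4,0,0,0],
  [-0.2,-0.3,-0.5,0,0,0],
  [-0.3,-0.6,-0.6,0,0,0],
  [-0.3,-0.8,-0.6,0,0,0],
  [-0.3,-0.8,-0.6,0,0,0],
])

```text
time_s: 18.25
position: [0.6369, -0.5394, 0.1627]
tcp_rot: [[-1.0, -0.001, 0.002], [-0.001, 1.0, -0.005], [-0.002, -0.005, -1.0]]
force: [0.9, -0.7, -0.8]
opening: 0.329
grasp_force: 0.0
```

```bash
python3 - <<'E'
from h import *
print(readout.read_state()['position'])
a,d=cap('scene','s7'); b,db=cap('top','t7')
f=lambda m:cv2.resize(m[:,:,::-1],(390,390),interpolation=cv2.INTER_CUBIC)
cv2.imwrite('pics/c9.png',np.hstack([f(a[150:260,150:280]),f(b[190:320,280:480])]))
for n in('top0','t7'):
    im=cv2.imread(f'pics/{n}.png')[225:290,370:396]; h=cv2.cvtColor(im,cv2.COLOR_BGR2HSV).astype(int); k=(h[...,0]>8)&(h[...,0]<30)&(h[...,2]>90)
    v,u=np.nonzero(k); P=plane('top',np.c_[u+370,v+225],.066)[:,:2]; print(cv2.minAreaRect((P*1000).astype(np.float32)))
E
```

```text
[ 0.63691279 -0.53942598  0.16274529]
((474.9317626953125, -314.89111328125), (139.5813751220703, 18.865787506103516), 0.3751281499862671)
((428.1435241699219, -314.8636169433594), (17.255102157592773, 46.3416748046875), 88.77406311035156)
```

View pics/c9.png

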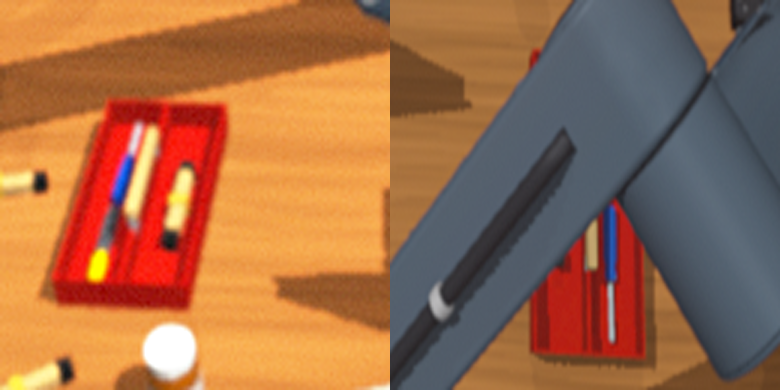

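```bash
python3 - <<'E'
from h import *
plan([[(.475,-.317,.12,90.3)],[(.475,-.317,.044,90.3)]])
E
```

```text
[0.651, 0.917, 0.156, -0.008, 0.004, -0.007] rows from start 5.7
--
[0.0, 0.0, 0.304, 0.0, 0.0, 0.0] rows from start 1.5
--
```

send_rows([
  [0.65,0.917,0.15,0,0,-0.007],
  [0.65,0.917,0.15,0,0,-0.007],
  [0.65,0.917,0.15,0,0,-0.007],
  [0.65,0.917,0.15,0,0,-0.007],
  [0.65,0.917,0.15,0,0,-0.007],
  [0.65,0.917,0.15,0,0,-0.007],
  [0.65,0.917,0.15,0,0,-0.007],
  [0.65,0.917,0.15,0,0,-0.007],
], grip=0.42)

```text
time_s: 19.15
position: [0.4736, -0.3081, 0.1231]
tcp_rot: [[-1.0, -0.012, 0.001], [-0.012, 1.0, -0.004], [-0.001, -0.004, -1.0]]
force: [0.8, -0.1, 0.4]
opening: 0.42
grasp_force: 0.0
```

```bash
python3 - <<'E'
from h import *
plan([[(.475,-.317,.044,90.3)]])
a,d=cap('scene','s8'); cv2.imwrite('pics/c10.png',cv2.resize(a[150:250,150:260,::-1],(660,600),interpolation=cv2.INTER_CUBIC))
E
```

```text
[-0.005, -0.034, 0.316, -0.002, 0.001, 0.004] rows from start 1.6
--
```

View pics/c10.png

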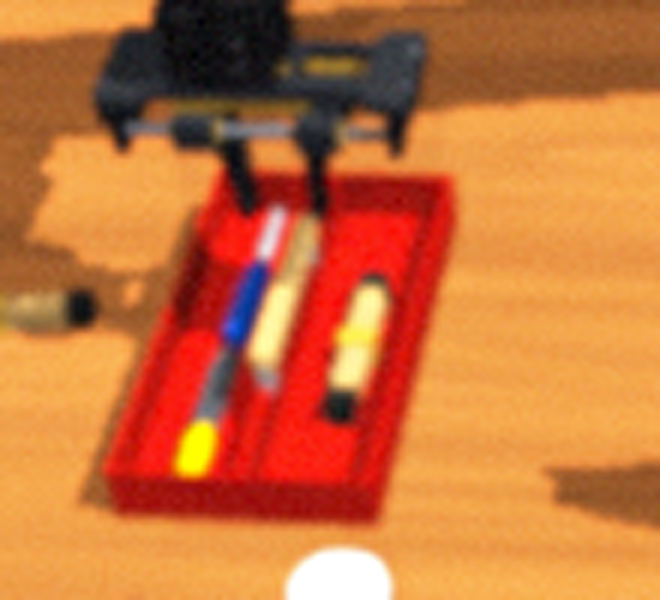

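send_rows([
  [0,0,0,0,0,0],
  [0,0,0,0,0,0],
  [0,0,0,0,0,0],
])

```text
time_s: 19.5
position: [0.4741, -0.3098, 0.1225]
tcp_rot: [[-1.0, -0.01, 0.001], [-0.01, 1.0, -0.004], [-0.001, -0.004, -1.0]]
force: [-0.0, -0.3, -0.0]
opening: 0.42
grasp_force: 0.0
```

```bash
python3 - <<'E'
from h import *
plan([[(.475,-.317,.044,90.3)]])
print(readout.read_state()['position'],readout.read_state()['qvel'])
E
```

```text
[-0.003, -0.028, 0.314, -0.002, 0.001, 0.003] rows from start 1.6
--
[ 0.47414519 -0.30977636  0.12247839] [ 0.12019826  0.03175159  0.51847308 -0.03066189  0.04128626  0.09974436]
```

send_rows([
  [-0.003,-0.028,0,-0.002,0,0.003],
  [-0.003,-0.028,0.1,-0.002,0,0.003],
  [-0.003,-0.028,0.2,-0.002,0,0.003],
  [-0.003,-0.028,0.28,-0.002,0,0.003],
  [-0.003,-0.028,0.314,-0.002,0,0.003],
  [-0.003,-0.028,0.314,-0.002,0,0.003],
  [-0.003,-0.028,0.314,-0.002,0,0.003],
])

```text
time_s: 20.2
position: [0.475, -0.3168, 0.0444]
tcp_rot: [[-1.0, -0.006, 0.002], [-0.006, 1.0, -0.001], [-0.002, -0.001, -1.0]]
force: [0.1, -0.5, -1.0]
opening: 0.423
grasp_force: 0.0
```

send_rows([
  [0,0,0,0,0,0],
  [0,0,0,0,0,0],
  [0,0,0,0,0,0],
  [0,0,0,0,0,0],
  [0,0,0,0,0,0],
  [0,0,0,0,0,0],
  [0,0,0,0,0,0],
  [0,0,0,0,0,0],
], grip=0)

```text
time_s: 21.0
position: [0.4752, -0.3173, 0.0447]
tcp_rot: [[-1.0, -0.006, 0.002], [-0.006, 1.0, -0.002], [-0.002, -0.002, -1.0]]
force: [-1.1, -2.4, 4.8]
opening: 0.156
grasp_force: 30.0
```

send_rows([
  [0,0,-0.01,0,0,0],
  [0,0,-0.03,0,0,0],
  [0,0,-0.06,0,0,0],
  [0,0,-0.1,0,0,0],
  [0,0,-0.1,0,0,0],
  [0,0,-0.1,0,0,0],
])

```text
time_s: 21.6
position: [0.4747, -0.3162, 0.0695]
tcp_rot: [[-1.0, -0.006, 0.001], [-0.006, 1.0, -0.001], [-0.001, -0.001, -1.0]]
force: [0.4, -0.1, -6.5]
opening: 0.158
grasp_force: 30.0
```

```bash
python3 - <<'E'
from h import *
np.set_printoptions(precision=4,suppress=True)
s=readout.read_state(); print(s['position'],s['force'],s['moment'])
a,d=cap('scene','s9'); cv2.imwrite('pics/c11.png',cv2.resize(a[150:250,150:260,::-1],(660,600),interpolation=cv2.INTER_CUBIC))
# tray floor/rim plane fit from red pixels
C=cloud('scene',d); h=cv2.cvtColor(a,cv2.COLOR_RGB2HSV).astype(int); k=((h[...,0]<6)|(h[...,0]>174))&(h[...,1]>150)
Q=C[k]; Q=Q[(Q[:,1]<-.23)&(Q[:,1]>-.41)&(Q[:,0]<.63)&(Q[:,0]>.33)]; print(len(Q),np.percentile(Q[:,2],[2,10,25,50,75,90,98]))
F=Q[Q[:,2]<np.median(Q[:,2])+.006]; A=np.c_[F[:,:2]-[.475,-.317],np.ones(len(F))]
for _ in range(5):
    co=np.linalg.lstsq(A,F[:,2],rcond=None)[0]; r=abs(F[:,2]-A@co); F,A=F[r<.006],A[r<.006]
print('floor plane',co,len(F))
E
```

```text
[ 0.4747 -0.3162  0.0695] [ 0.3809 -0.1347 -6.5144] [ 0.074   0.0372 -0.0225]
1637 [0.0231 0.0254 0.0279 0.0338 0.0523 0.0637 0.149 ]
floor plane [0.0039 0.0005 0.0282] 800
```

View pics/c11.png

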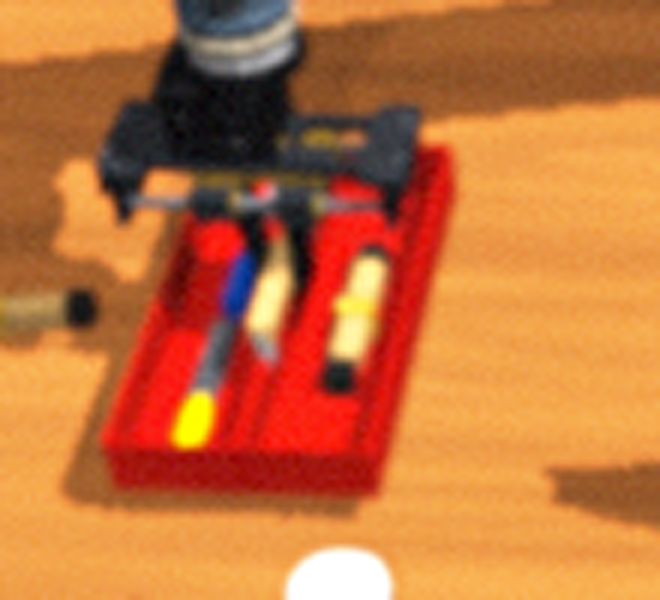

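```bash
python3 - <<'E'
from h import *
plan([[(.475,-.317,.21,90.3)],[(.47,-.22,.21,48)],[(.47,-.12,.21,5.4)],[(.49,.06,.21,5.4)],[(.518,.229,.21,5.4)]])
E
```

```text
[-0.003, -0.004, -0.563, -0.0, 0.0, 0.001] rows from start 2.8
--
[0.018, 0.388, 0.0, 0.0, 0.0, 0.47] rows from start 4.9
--
[0.268, 0.297, 0.0, 0.0, 0.0, 0.473] rows from start 5.0
--
[0.709, 0.147, 0.0, 0.0, 0.0, 0.0] rows from start 3.6
--
[0.662, 0.175, 0.0, 0.0, 0.0, 0.0] rows from start 3.4
--
```

send_rows([
  [0,0,-0.03,0,0,0],
  [0,0,-0.1,0,0,0],
  [0,0,-0.18,0,0,0],
  [0,0,-0.26,0,0,0],
  [0,0,-0.34,0,0,0],
  [0,0,-0.42,0,0,0],
  [0,0,-0.49,0,0,0],
  [0,0,-0.54,0,0,0],
  [0,0,-0.56,0,0,0],
  [0,0,-0.56,0,0,0],
])

```text
time_s: 22.65
position: [0.4745, -0.3162, 0.2095]
tcp_rot: [[-1.0, -0.006, 0.001], [-0.006, 1.0, -0.001], [-0.001, -0.001, -1.0]]
force: [-0.3, 0.3, -6.4]
opening: 0.157
grasp_force: 30.0
```

send_rows([
  [0,0.01,0,0,0,0.015],
  [0,0.04,0,0,0,0.05],
  [0,0.08,0,0,0,0.1],
  [0,0.12,0,0,0,0.15],
  [0,0.16,0,0,0,0.2],
  [0,0.21,0,0,0,0.25],
  [0.01,0.25,0,0,0,0.3],
  [0.01,0.29,0,0,0,0.35],
  [0.02,0.33,0,0,0,0.4],
  [0.02,0.37,0,0,0,0.44],
  [0.018,0.388,0,0,0,0.465],
  [0.018,0.388,0,0,0,0.47],
])

```text
time_s: 23.85
position: [0.4686, -0.2177, 0.2079]
tcp_rot: [[-0.744, 0.669, -0.001], [0.669, 0.744, 0.002], [0.002, 0.001, -1.0]]
force: [-0.1, -1.3, -6.8]
opening: 0.159
grasp_force: 30.0
```

send_rows([
  [0.01,0.01,0,0,0,0.015],
  [0.03,0.03,0,0,0,0.05],
  [0.06,0.06,0,0,0,0.1],
  [0.09,0.1,0,0,0,0.15],
  [0.12,0.13,0,0,0,0.2],
  [0.15,0.16,0,0,0,0.25],
  [0.18,0.19,0,0,0,0.3],
  [0.21,0.22,0,0,0,0.35],
  [0.23,0.25,0,0,0,0.4],
  [0.25,0.28,0,0,0,0.44],
  [0.268,0.297,0,0,0,0.465],
  [0.268,0.297,0,0,0,0.473],
])

```text
time_s: 25.05
position: [0.4688, -0.1184, 0.2087]
tcp_rot: [[-0.095, 0.995, -0.0], [0.995, 0.095, 0.001], [0.001, -0.0, -1.0]]
force: [-0.7, 0.1, -7.0]
opening: 0.156
grasp_force: 30.0
```

```bash
python3 - <<'E'
from h import *
np.set_printoptions(precision=4,suppress=True)
print(readout.read_state()['position'],readout.read_state()['moment'])
plan([[(.475,-.12,.21,5.4),(.517,.10,.21,5.4),(.517,.229,.21,5.4)]])
a,d=cap('scene','s10'); cv2.imwrite('pics/c12.png',cv2.resize(a[120:270,180:420,::-1],(800,500),interpolation=cv2.INTER_CUBIC))
cap('top','t10')
E
```

```text
[ 0.4688 -0.1184  0.2087] [-0.1167  0.0231 -0.0167]
[-0.009, 0.024, -0.005, -0.0, -0.0, 0.001] rows from start 0.1
[0.851, 0.275, -0.005, -0.0, -0.0, 0.001] rows from start 4.5
[1.365, 0.324, -0.004, -0.0, -0.0, 0.001] rows from start 7.0
--
```

View pics/c12.png

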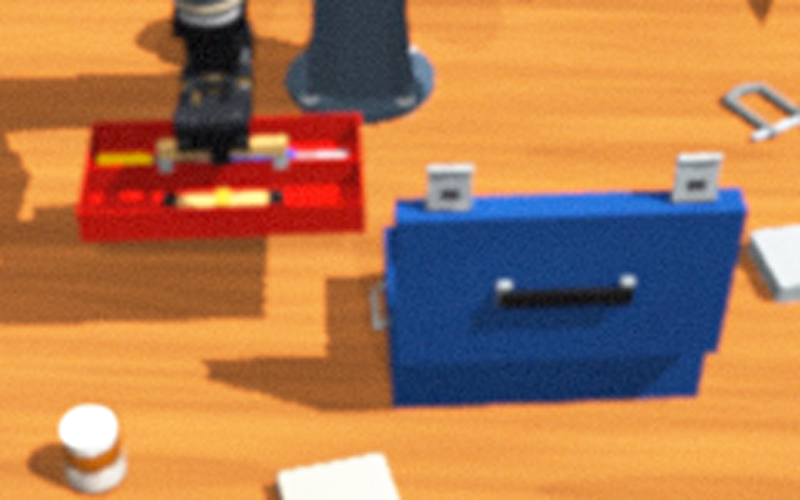

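send_rows([
  [0.02,0.02,0,0,0,0],
  [0.07,0.04,0,0,0,0],
  [0.15,0.06,0,0,0,0],
  [0.24,0.09,0,0,0,0],
  [0.34,0.12,0,0,0,0],
  [0.44,0.15,0,0,0,0],
  [0.54,0.18,0,0,0,0],
  [0.64,0.21,0,0,0,0],
  [0.73,0.24,0,0,0,0],
  [0.8,0.26,0,0,0,0],
  [0.84,0.275,0,0,0,0],
  [0.85,0.275,0,0,0,0],
])

```text
time_s: 26.35
position: [0.5177, 0.1004, 0.2089]
tcp_rot: [[-0.097, 0.995, 0.001], [0.995, 0.097, 0.0], [-0.0, 0.001, -1.0]]
force: [-0.7, -0.4, -6.7]
opening: 0.159
grasp_force: 30.0
```

send_rows([
  [0.02,0,0,0,0,0],
  [0.07,0.01,0,0,0,0],
  [0.15,0.015,0,0,0,0],
  [0.24,0.025,0,0,0,0],
  [0.33,0.03,0,0,0,0],
  [0.42,0.04,0,0,0,0],
  [0.48,0.045,0,0,0,0],
  [0.51,0.048,0,0,0,0],
  [0.514,0.049,0,0,0,0],
  [0.514,0.049,0,0,0,0],
  [0.514,0.049,0,0,0,0],
])

```text
time_s: 27.45
position: [0.5173, 0.2271, 0.2089]
tcp_rot: [[-0.095, 0.996, 0.0], [0.996, 0.095, -0.001], [-0.001, 0.0, -1.0]]
force: [-0.4, -0.1, -6.4]
opening: 0.156
grasp_force: 30.0
```

```bash
python3 - <<'E'
from h import *
np.set_printoptions(precision=4,suppress=True)
print(readout.read_state()['position'])
plan([[(.517,.229,.15,5.4),(.517,.229,.092,5.4)]])
a,d=cap('top','t11'); C=cloud('top',d)
h=cv2.cvtColor(a,cv2.COLOR_RGB2HSV).astype(int); k=((h[...,0]<6)|(h[...,0]>174))&(h[...,1]>150)
Q=C[k]; Q=Q[Q[:,1]>-.02]; print(len(Q),np.nanpercentile(Q[:,2],[2,25,50,75,98])); R=Q[abs(Q[:,2]-.2055)<.006]; print(cv2.minAreaRect((R[:,:2]*1000).astype(np.float32)), Q.min(0),Q.max(0))
cv2.imwrite('pics/c13.png',cv2.resize(a[120:300,90:300,::-1],(700,600),interpolation=cv2.INTER_CUBIC))
E
```

```text
[0.5173 0.2271 0.2089]
[0.008, -0.0, 0.235, 0.0, 0.0, 0.0] rows from start 1.2
[0.008, -0.001, 0.467, 0.0, 0.0, 0.0] rows from start 2.3
--
2760 [0.1623 0.1655 0.1674 0.1712 0.2051]
((518.2724609375, 217.98374938964844), (162.09080505371094, 275.1111755371094), 5.24918794631958) [0.4296 0.0739 0.1598] [0.6115 0.3705 0.5094]
```

View pics/c13.png

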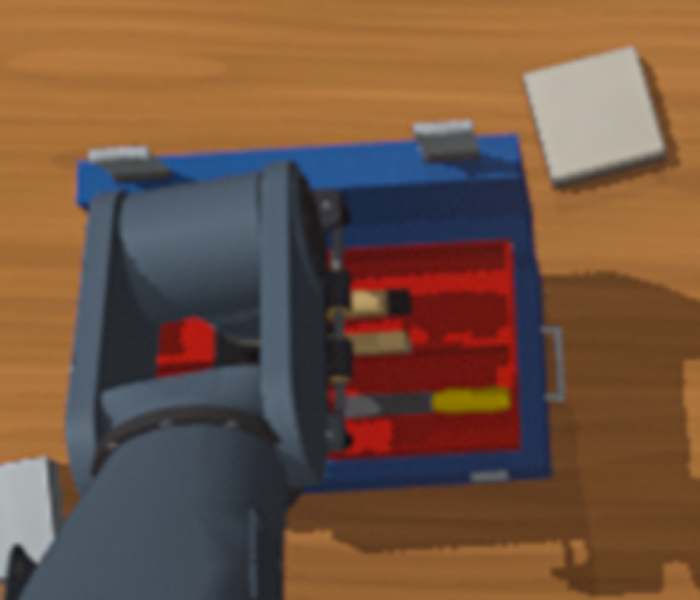

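send_rows([
  [0.008,0,0.02,0,0,0],
  [0.008,0,0.07,0,0,0],
  [0.008,0,0.13,0,0,0],
  [0.008,0,0.19,0,0,0],
  [0.008,0,0.25,0,0,0],
  [0.008,0,0.31,0,0,0],
  [0.008,0,0.37,0,0,0],
  [0.008,0,0.42,0,0,0],
  [0.008,0,0.45,0,0,0],
  [0.008,0,0.46,0,0,0],
  [0.008,0,0.464,0,0,0],
  [0.008,0,0.464,0,0,0],
])

```text
time_s: 28.7
position: [0.5176, 0.2301, 0.0934]
tcp_rot: [[-0.095, 0.995, 0.002], [0.995, 0.095, 0.0], [-0.0, 0.002, -1.0]]
force: [-0.1, 0.1, -5.6]
opening: 0.159
grasp_force: 30.0
```

send_rows([
  [0,0,0.004,0,0,0],
  [0,0,0.008,0,0,0],
  [0,0,0.012,0,0,0],
  [0,0,0.012,0,0,0],
])

```text
time_s: 29.1
position: [0.5172, 0.23, 0.0901]
tcp_rot: [[-0.095, 0.995, 0.001], [0.995, 0.095, -0.0], [-0.0, 0.001, -1.0]]
force: [0.0, -0.5, -6.0]
opening: 0.155
grasp_force: 30.0
```

Not yet in contact; a little lower.

send_rows([
  [0,0,0.003,0,0,0],
  [0,0,0.006,0,0,0],
  [0,0,0.008,0,0,0],
  [0,0,0.008,0,0,0],
])

```text
time_s: 29.5
position: [0.5174, 0.23, 0.0897]
tcp_rot: [[-0.096, 0.995, 0.002], [0.995, 0.096, -0.0], [-0.0, 0.002, -1.0]]
force: [-2.0, -0.5, 6.1]
opening: 0.159
grasp_force: 30.1
```

send_rows([
  [0,0,0,0,0,0],
  [0,0,0,0,0,0],
  [0,0,0,0,0,0],
  [0,0,0,0,0,0],
  [0,0,0,0,0,0],
], grip=0.42)

```text
time_s: 30.0
position: [0.5173, 0.23, 0.0879]
tcp_rot: [[-0.095, 0.995, 0.001], [0.995, 0.095, -0.0], [-0.0, 0.001, -1.0]]
force: [0.3, -0.3, 0.4]
opening: 0.41
grasp_force: 0.0
```

send_rows([
  [0,0,-0.05,0,0,0],
  [0,0,-0.15,0,0,0],
  [0,0,-0.3,0,0,0],
  [0,0,-0.45,0,0,0],
  [0,0,-0.6,0,0,0],
  [0,0,-0.75,0,0,0],
  [0,0,-0.9,0,0,0],
  [0,0,-0.95,0,0,0],
  [0,0,-0.95,0,0,0],
])

```text
time_s: 30.9
position: [0.518, 0.2303, 0.3282]
tcp_rot: [[-0.095, 0.995, 0.006], [0.995, 0.095, 0.001], [0.001, 0.006, -1.0]]
force: [-0.6, 0.0, 0.3]
opening: 0.422
grasp_force: 0.0
```

send_rows([
  [-0.4,-0.2,0,0,0,0],
  [-0.8,-0.4,0,0,0,0],
  [-0.95,-0.4,0,0,0,0],
  [-0.95,-0.4,0,0,0,0],
  [-0.95,-0.4,0,0,0,0],
  [-0.95,-0.4,0,0,0,0],
  [-0.95,-0.4,0,0,0,0],
  [-0.95,-0.4,0,0,0,0],
], grip=0)

```text
time_s: 31.7
position: [0.4397, -0.0151, 0.3244]
tcp_rot: [[-0.095, 0.995, -0.001], [0.995, 0.095, 0.001], [0.002, -0.001, -1.0]]
force: [0.4, 0.9, -0.2]
opening: 0.006
grasp_force: 0.0
```

```bash
python3 - <<'E'
from h import *
np.set_printoptions(precision=4,suppress=True)
print(readout.read_state()['position'])
a,d=cap('top','t12'); C=cloud('top',d)
h=cv2.cvtColor(a,cv2.COLOR_RGB2HSV).astype(int); k=((h[...,0]<6)|(h[...,0]>174))&(h[...,1]>150)
k&=(C[...,1]>.02)&(C[...,0]>.38)&(C[...,2]<.13)
Q=C[k]; print(len(Q),np.nanpercentile(Q[:,2],[2,25,50,75,98])); R=Q[abs(Q[:,2]-.085)<.005]; print(cv2.minAreaRect((R[:,:2]*1000).astype(np.float32)))
F=Q[abs(Q[:,2]-.048)<.006]; print('floor',np.linalg.lstsq(np.c_[F[:,:2]-[.52,.23],np.ones(len(F))],F[:,2],rcond=None)[0])
cv2.imwrite('pics/c14.png',cv2.resize(a[130:290,110:280,::-1],(640,600),interpolation=cv2.INTER_CUBIC))
E
```

```text
[ 0.4397 -0.0151  0.3244]
4028 [0.0429 0.0464 0.0483 0.0515 0.0854]
((517.54638671875, 233.02359008789062), (163.6901397705078, 297.1658630371094), 5.377384662628174)
floor [0.0009 0.0007 0.0476]
```

View pics/c14.png

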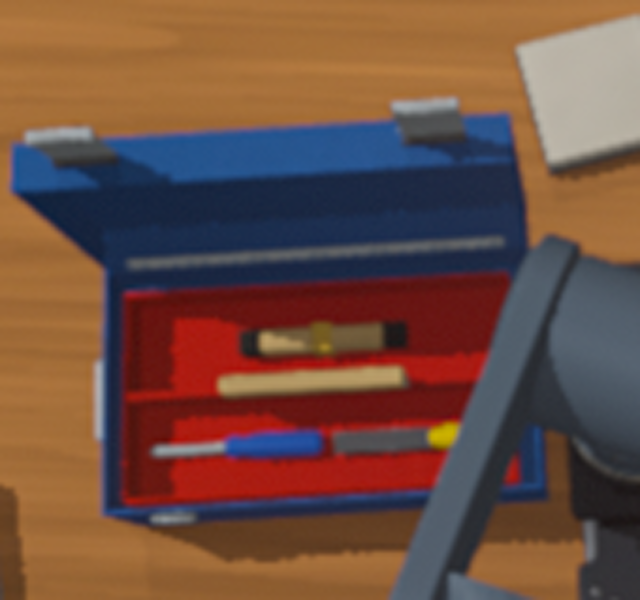

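```bash
cat > lid.py <<'E'
from h import *
yaw=5.4; c,s=np.cos(np.radians(yaw)),np.sin(np.radians(yaw)); O=np.array([.521,.229])
def W(bx,by,z): return (O[0]+c*bx-s*by,O[1]+s*bx+c*by,z,yaw)
def tip(th,r=.165,h=.034,w=.015,pen=0.):
    t=np.radians(th); return W(.095-r*np.cos(t)+h*np.sin(t)+w-pen*np.sin(t),0,.1+r*np.sin(t)+h*np.cos(t)-pen*np.cos(t))
E
python3 - <<'E'
from lid import *
a=W(.20,0,.36); b=W(.20,0,.265); print(a,b)
plan([[(.60,-.05,.36,5.4)],[a],[b]])
C=cloud('scene',viewer.capture('scene')[1]); L=C[175:245,285:410].reshape(-1,3); n=np.array([.9928,.0809,-.0885])
bx=(L[:,:2]-O)@[c,s]; by=(L[:,:2]-O)@[-s,c]
k=(bx>.09)&(bx<.2)&(abs(by)<.17)
for z0 in(.16,.19,.22,.25,.27,.28,.29,.3,.32,.34): 
    j=k&(abs(L[:,2]-z0)<.006); print(z0,j.sum(),np.round(np.nanpercentile(bx[j],[5,50,95]),4) if j.sum() else '',np.round([np.nanmin(by[j]),np.nanmax(by[j])],3) if j.sum() else '')
E
```

```text
(np.float64(0.720112392920616), np.float64(0.24782166266370287), 0.36, 5.4) (np.float64(0.720112392920616), np.float64(0.24782166266370287), 0.265, 5.4)
[-0.202, 0.623, -0.142, -0.0, -0.001, 0.002] rows from start 3.4
--
[1.141, 0.59, 0.0, 0.0, 0.0, 0.0] rows from start 6.4
--
[0.0, 0.0, 0.38, 0.0, 0.0, 0.0] rows from start 1.9
--
0.16 255 [0.1277 0.1318 0.1359] [-0.165  0.166]
0.19 263 [0.1299 0.1356 0.1479] [-0.165  0.166]
0.22 287 [0.13   0.1336 0.1369] [-0.166  0.166]
0.25 289 [0.1305 0.1343 0.1382] [-0.166  0.166]
0.27 315 [0.1309 0.135  0.1384] [-0.166  0.166]
0.28 314 [0.129  0.1352 0.1388] [-0.166  0.167]
0.29 781 [0.1038 0.1242 0.1372] [-0.166  0.167]
0.3 89 [0.1194 0.1243 0.1285] [-0.157  0.16 ]
0.32 37 [0.1221 0.1249 0.1279] [-0.135  0.11 ]
0.34 0
```

send_rows([
  [-0.2,0.62,-0.14,0,0,0],
  [-0.2,0.62,-0.14,0,0,0],
  [-0.2,0.62,-0.14,0,0,0],
  [-0.2,0.62,-0.14,0,0,0],
  [-0.2,0.62,-0.14,0,0,0],
  [-0.2,0.62,-0.14,0,0,0],
])

```text
time_s: 32.4
position: [0.5985, -0.0492, 0.3595]
tcp_rot: [[-0.098, 0.995, -0.002], [0.995, 0.098, 0.001], [0.001, -0.002, -1.0]]
force: [0.2, -0.1, 0.2]
opening: 0.005
grasp_force: 0.0
```

send_rows([
  [0,0.2,0,0,0,0],
  [0.1,0.4,0,0,0,0],
  [0.2,0.59,0,0,0,0],
  [0.4,0.59,0,0,0,0],
  [0.6,0.59,0,0,0,0],
  [0.8,0.59,0,0,0,0],
  [1,0.59,0,0,0,0],
  [1,0.59,0,0,0,0],
  [1,0.59,0,0,0,0],
])

```text
time_s: 33.3
position: [0.7199, 0.2149, 0.3605]
tcp_rot: [[-0.1, 0.995, -0.001], [0.995, 0.1, -0.001], [-0.001, -0.001, -1.0]]
force: [0.0, -0.4, 0.6]
opening: 0.003
grasp_force: 0.0
```

```bash
python3 - <<'E'
from lid import *
plan([[W(.2,0,.36),W(.2,0,.265)]])
plan([[tip(t) for t in (94,88,82,76,70,64,58,52,46,42)],[tip(t) for t in (37,32,27,22,17,12,8,5,2,0)]],W(.2,0,.265))
E
```

```text
[0.131, 0.014, 0.002, -0.001, 0.0, 0.004] rows from start 0.7
[0.131, 0.014, 0.382, -0.001, 0.0, 0.004] rows from start 2.0
--
[-0.0, -0.178, 0.011, 0.0, 0.0, 0.0] rows from start 0.9
[0.0, -0.247, -0.004, 0.0, 0.0, 0.0] rows from start 1.2
[0.0, -0.317, -0.013, 0.0, 0.0, 0.0] rows from start 1.6
[-0.0, -0.388, -0.013, 0.0, 0.0, 0.0] rows from start 1.9
[-0.0, -0.458, -0.007, 0.0, 0.0, 0.0] rows from start 2.3
[-0.0, -0.527, 0.007, 0.0, 0.0, 0.0] rows from start 2.6
[0.0, -0.594, 0.028, 0.0, 0.0, 0.0] rows from start 3.0
[0.0, -0.659, 0.056, 0.0, 0.0, 0.0] rows from start 3.3
[-0.0, -0.721, 0.091, 0.0, 0.0, 0.0] rows from start 3.6
[0.0, -0.759, 0.117, 0.0, 0.0, 0.0] rows from start 3.8
--
[0.0, -0.046, 0.037, 0.0, 0.0, 0.0] rows from start 0.3
[0.0, -0.088, 0.078, 0.0, 0.0, 0.0] rows from start 0.6
[0.0, -0.127, 0.122, 0.0, 0.0, 0.0] rows from start 0.9
[0.0, -0.162, 0.169, 0.0, 0.0, 0.0] rows from start 1.2
[0.0, -0.192, 0.22, 0.0, 0.0, 0.0] rows from start 1.5
[0.0, -0.218, 0.272, 0.0, 0.0, 0.0] rows from start 1.7
[0.0, -0.235, 0.316, 0.0, 0.0, 0.0] rows from start 2.0
[0.0, -0.246, 0.35, 0.0, 0.0, 0.0] rows from start 2.1
[0.0, -0.255, 0.384, 0.0, 0.0, 0.0] rows from start 2.3
[0.0, -0.261, 0.407, 0.0, 0.0, 0.0] rows from start 2.4
--
```

send_rows([
  [0.13,0.014,0,0,0,0],
  [0.13,0.014,0.1,0,0,0],
  [0.13,0.014,0.25,0,0,0],
  [0.13,0.014,0.36,0,0,0],
  [0.13,0.014,0.382,0,0,0],
  [0.13,0.014,0.382,0,0,0],
  [0.13,0.014,0.382,0,0,0],
])

```text
time_s: 34.0
position: [0.7237, 0.2439, 0.2674]
tcp_rot: [[-0.094, 0.996, 0.004], [0.996, 0.094, 0.0], [-0.0, 0.004, -1.0]]
force: [0.5, 0.1, -0.2]
opening: 0.005
grasp_force: 0.0
```

send_rows([
  [0,-0.09,0,0,0,0],
  [0,-0.18,0,0,0,0],
  [0,-0.25,0,0,0,0],
  [0,-0.317,-0.012,0,0,0],
  [0,-0.388,-0.012,0,0,0],
  [0,-0.458,-0.007,0,0,0],
  [0,-0.527,0.007,0,0,0],
  [0,-0.594,0.028,0,0,0],
  [0,-0.659,0.056,0,0,0],
  [0,-0.721,0.091,0,0,0],
  [0,-0.759,0.117,0,0,0],
  [0,-0.759,0.117,0,0,0],
])

```text
time_s: 35.2
position: [0.5344, 0.2267, 0.2384]
tcp_rot: [[-0.095, 0.995, 0.005], [0.995, 0.095, 0.001], [0.0, 0.005, -1.0]]
force: [-0.0, -0.2, -0.1]
opening: 0.006
grasp_force: 0.0
```

```bash
python3 - <<'E'
from lid import *
s=readout.read_state();print(np.round(s['position'],4),np.round(s['force'],1))
plan([[tip(t) for t in (42,37,32,27,22,17,12,8,5,2,0)]])
def lidfit():
    C=cloud('scene',viewer.capture('scene')[1]).reshape(-1,3); bx=(C[:,:2]-O)@[c,s]; by=(C[:,:2]-O)@[-s,c]
    k=(abs(by)<.16)&(abs(by)>.07)&(bx>-.15)&(bx<.16)&(C[:,2]>.11)&(C[:,2]<.3); X,Z=bx[k],C[k,2]
    best=max(((np.sum(abs((X-.095)*np.sin(t)+(Z-.1)*np.cos(t)-.034)<.003),t) for t in np.radians(np.arange(-3,100,.5)))); print('lid deg',np.degrees(best[1]),best[0],len(X))
lidfit()
E
```

```text
[0.5344 0.2267 0.2384] [-0.  -0.2 -0.1]
[0.014, -0.012, 0.011, 0.003, -0.0, 0.001] rows from start 0.1
[0.014, -0.058, 0.047, 0.003, -0.0, 0.001] rows from start 0.4
[0.014, -0.1, 0.088, 0.003, -0.0, 0.001] rows from start 0.7
[0.014, -0.139, 0.132, 0.003, -0.0, 0.001] rows from start 1.0
[0.014, -0.174, 0.179, 0.003, -0.0, 0.001] rows from start 1.3
[0.014, -0.205, 0.229, 0.003, -0.0, 0.001] rows from start 1.5
[0.014, -0.231, 0.282, 0.003, -0.0, 0.001] rows from start 1.8
[0.014, -0.249, 0.326, 0.003, -0.0, 0.001] rows from start 2.1
[0.014, -0.26, 0.359, 0.003, -0.0, 0.001] rows from start 2.2
[0.014, -0.269, 0.393, 0.003, -0.0, 0.001] rows from start 2.4
[0.014, -0.275, 0.416, 0.003, -0.0, 0.001] rows from start 2.5
--Traceback (most recent call last):
  File "<stdin>", line 8, in <module>
  File "<stdin>", line 5, in lidfit
TypeError: unsupported operand type(s) for *: 'float' and 'dict'
```

```bash
cat >> lid.py <<'E'
def lidfit():
    C=cloud('scene',viewer.capture('scene')[1]).reshape(-1,3); bx=(C[:,:2]-O)@[c,s]; by=(C[:,:2]-O)@[-s,c]
    k=(abs(by)<.16)&(abs(by)>.07)&(bx>-.15)&(bx<.16)&(C[:,2]>.11)&(C[:,2]<.3); X,Z=bx[k],C[k,2]
    best=max(((np.sum(abs((X-.095)*np.sin(t)+(Z-.1)*np.cos(t)-.034)<.003),t) for t in np.radians(np.arange(-3,100,.5)))); print('lid deg',np.degrees(best[1]),best[0],len(X))
E
python3 -c "
from lid import *
lidfit()"
```

```text
lid deg 45.0 1909 3326
```

Lid at about 45° and following the finger. I'll carry on down.

send_rows([
  [0.014,-0.058,0.047,0,0,0],
  [0.014,-0.1,0.088,0,0,0],
  [0.014,-0.139,0.132,0,0,0],
  [0.014,-0.174,0.179,0,0,0],
  [0.014,-0.205,0.229,0,0,0],
  [0.014,-0.231,0.282,0,0,0],
  [0.014,-0.249,0.326,0,0,0],
  [0.014,-0.26,0.36,0,0,0],
  [0.014,-0.269,0.393,0,0,0],
  [0.014,-0.275,0.416,0,0,0],
  [0.014,-0.275,0.42,0,0,0],
  [0.014,-0.275,0.42,0,0,0],
])

```text
time_s: 36.5
position: [0.4667, 0.2236, 0.1342]
tcp_rot: [[-0.096, 0.995, 0.005], [0.995, 0.096, 0.0], [-0.0, 0.005, -1.0]]
force: [-4.7, -3.3, 26.1]
opening: 0.004
grasp_force: 12.5
```

```bash
python3 -c "
from lid import *
lidfit(); print(np.round(readout.read_state()['force'],1))"
```

```text
lid deg 0.0 1433 2139
[-5.  -2.2 24.8]
```

send_rows([
  [0,0,-0.1,0,0,0],
  [0,0,-0.3,0,0,0],
  [0,-0.1,-0.4,0,0,0],
  [0.1,-0.2,-0.4,0,0,0],
  [0.2,-0.3,-0.4,0,0,0],
  [0.2,-0.3,-0.4,0,0,0],
  [0.2,-0.3,-0.4,0,0,0],
])

```text
time_s: 37.25
position: [0.3854, 0.2667, 0.2307]
tcp_rot: [[-0.097, 0.995, 0.002], [0.995, 0.097, 0.0], [-0.0, 0.002, -1.0]]
force: [1.2, 0.6, -1.1]
opening: 0.004
grasp_force: 0.0
```

```bash
cat >> lid.py <<'E'
def latch():
    for n in('scene','top'):
        C=cloud(n,viewer.capture(n)[1]).reshape(-1,3); bx=(C[:,:2]-O)@[c,s]; by=(C[:,:2]-O)@[-s,c]
        for sg in(1,-1):
            k=(abs(by-sg*.115)<.018)&(bx<-.099)&(bx>-.17)&(C[:,2]>.04)&(C[:,2]<.18)
            P=np.c_[bx[k],C[k,2]]; print(n,sg,len(P),np.round(P[np.argsort(P[:,0])][::max(1,len(P)//8)],3).tolist())
E
python3 - <<'E'
from lid import *
lidfit(); latch(); print(readout.read_state()['position'])
plan([[W(-.132,.115,.22),W(-.132,.115,.16)],[W(-.132,.115,.08),W(-.119,.115,.08)]])
E
```

```text
lid deg 0.0 1440 2148
scene 1 48 [[-0.152, 0.114], [-0.142, 0.116], [-0.14, 0.123], [-0.132, 0.124], [-0.13, 0.12], [-0.125, 0.119], [-0.119, 0.124], [-0.116, 0.121]]
scene -1 59 [[-0.144, 0.123], [-0.141, 0.12], [-0.138, 0.122], [-0.136, 0.125], [-0.132, 0.123], [-0.125, 0.123], [-0.122, 0.121], [-0.115, 0.122], [-0.11, 0.125]]
top 1 0 []
top -1 228 [[-0.146, 0.124], [-0.14, 0.122], [-0.134, 0.122], [-0.129, 0.119], [-0.123, 0.123], [-0.117, 0.121], [-0.112, 0.124], [-0.105, 0.12], [-0.1, 0.126]]
[0.38664811 0.26590342 0.23050935]
[0.262, -0.007, 0.042, 0.001, 0.0, 0.0] rows from start 1.3
[0.263, -0.007, 0.282, 0.001, 0.0, 0.0] rows from start 1.9
--
[0.0, 0.0, 0.32, 0.0, 0.0, 0.0] rows from start 1.6
[0.0, 0.052, 0.32, 0.0, 0.0, 0.0] rows from start 1.6
--
```

send_rows([
  [0.262,-0.007,0.04,0,0,0],
  [0.262,-0.007,0.15,0,0,0],
  [0.262,-0.007,0.28,0,0,0],
  [0.262,-0.007,0.34,0,0,0],
  [0.262,-0.007,0.4,0,0,0],
  [0.262,-0.007,0.46,0,0,0],
  [0.262,-0.007,0.52,0,0,0],
  [0.262,-0.007,0.58,0,0,0],
  [0.262,-0.007,0.602,0,0,0],
  [0.262,-0.007,0.602,0,0,0],
  [0.262,-0.007,0.602,0,0,0],
])

```text
time_s: 38.5
position: [0.3816, 0.3314, 0.0807]
tcp_rot: [[-0.094, 0.996, 0.007], [0.996, 0.094, 0.002], [0.001, 0.007, -1.0]]
force: [4.5, -2.4, 4.8]
opening: 0.005
grasp_force: 3.1
```

send_rows([
  [0,0.02,0,0,0,0],
  [0,0.035,0,0,0,0],
  [0,0.045,0,0,0,0],
  [0,0.052,0,0,0,0],
  [0,0.052,0,0,0,0],
])

```text
time_s: 39.0
position: [0.3899, 0.3321, 0.0797]
tcp_rot: [[-0.095, 0.995, -0.001], [0.995, 0.095, -0.001], [-0.001, -0.001, -1.0]]
force: [-2.0, -0.6, -0.8]
opening: 0.003
grasp_force: 0.7
```

```bash
python3 - <<'E'
from lid import *
q=readout.read_state(); p=np.array(q['position']); d=p[:2]-O; print('box',d@[c,s],d@[-s,c],p[2],np.round(q['force'],1)); latch()
E
```

```text
box -0.12084913555939514 0.11493690838173445 0.07967677746743676 [-2.  -0.6 -0.8]
scene 1 16 [[-0.111, 0.172], [-0.104, 0.172], [-0.104, 0.177], [-0.103, 0.178], [-0.102, 0.178], [-0.101, 0.178], [-0.101, 0.17], [-0.1, 0.175]]
scene -1 61 [[-0.149, 0.119], [-0.141, 0.125], [-0.138, 0.127], [-0.135, 0.12], [-0.131, 0.123], [-0.129, 0.121], [-0.123, 0.12], [-0.115, 0.121], [-0.111, 0.129]]
top 1 16 [[-0.119, 0.124], [-0.116, 0.122], [-0.116, 0.075], [-0.115, 0.111], [-0.114, 0.124], [-0.113, 0.074], [-0.113, 0.074], [-0.11, 0.078]]
top -1 228 [[-0.146, 0.126], [-0.141, 0.125], [-0.135, 0.124], [-0.129, 0.122], [-0.124, 0.124], [-0.118, 0.122], [-0.112, 0.122], [-0.106, 0.117], [-0.099, 0.119]]
```

send_rows([
  [0,0.008,0,0,0,0],
  [0,0.016,0,0,0,0],
  [0,0.02,0,0,0,0],
  [0,0.02,0,0,0,0],
])

```text
time_s: 39.5
position: [0.3947, 0.3327, 0.08]
tcp_rot: [[-0.095, 0.995, -0.001], [0.995, 0.095, -0.001], [-0.0, -0.001, -1.0]]
force: [-5.1, 0.6, 0.5]
opening: 0.005
grasp_force: 2.1
```

send_rows([
  [0,0.008,0,0,0,0],
  [0,0.012,0,0,0,0],
  [0,0.012,0,0,0,0],
])

```text
time_s: 39.8
position: [0.3947, 0.3327, 0.0799]
tcp_rot: [[-0.095, 0.995, -0.006], [0.995, 0.095, -0.002], [-0.001, -0.007, -1.0]]
force: [-10.1, 2.7, 4.3]
opening: 0.005
grasp_force: 5.2
```

send_rows([
  [0,-0.08,0,0,0,0],
  [0,-0.12,0,0,0,0],
  [0,-0.12,-0.2,0,0,0],
  [0,-0.12,-0.4,0,0,0],
  [-0.2,-0.12,-0.5,0,0,0],
  [-0.4,-0.12,-0.5,0,0,0],
  [-0.6,-0.12,-0.5,0,0,0],
  [-0.8,-0.12,-0.5,0,0,0],
  [-0.92,-0.12,-0.5,0,0,0],
  [-0.92,-0.12,-0.5,0,0,0],
  [-0.92,-0.12,-0.5,0,0,0],
])

```text
time_s: 40.9
position: [0.3918, 0.1006, 0.2056]
tcp_rot: [[-0.093, 0.996, 0.003], [0.996, 0.093, -0.0], [-0.0, 0.003, -1.0]]
force: [-0.6, 0.7, -0.5]
opening: 0.008
grasp_force: 0.0
```

```bash
python3 - <<'E'
from lid import *
latch(); lidfit()
plan([[W(-.132,-.115,.16),W(-.132,-.115,.08)]])
E
```

```text
scene 1 0 []
scene -1 61 [[-0.148, 0.121], [-0.142, 0.125], [-0.139, 0.122], [-0.134, 0.121], [-0.132, 0.118], [-0.125, 0.123], [-0.122, 0.125], [-0.116, 0.126], [-0.111, 0.124]]
top 1 77 [[-0.111, 0.071], [-0.109, 0.075], [-0.107, 0.075], [-0.106, 0.089], [-0.105, 0.089], [-0.104, 0.104], [-0.102, 0.116], [-0.102, 0.114], [-0.1, 0.12]]
top -1 0 []
lid deg 0.0 1423 2274
[-0.004, 0.038, 0.181, 0.001, 0.0, 0.002] rows from start 0.9
[-0.004, 0.038, 0.501, 0.001, 0.0, 0.002] rows from start 2.5
--
```

send_rows([
  [0,0.038,0.1,0,0,0],
  [0,0.038,0.2,0,0,0],
  [0,0.038,0.26,0,0,0],
  [0,0.038,0.32,0,0,0],
  [0,0.038,0.38,0,0,0],
  [0,0.038,0.44,0,0,0],
  [0,0.038,0.48,0,0,0],
  [0,0.038,0.5,0,0,0],
  [0,0.038,0.5,0,0,0],
  [0,0.038,0.5,0,0,0],
])

```text
time_s: 42.05
position: [0.4041, 0.1036, 0.0808]
tcp_rot: [[-0.097, 0.995, 0.009], [0.995, 0.097, 0.0], [-0.001, 0.009, -1.0]]
force: [3.8, 3.7, 3.8]
opening: -0.0
grasp_force: 3.4
```

send_rows([
  [0,0.02,0,0,0,0],
  [0,0.035,0,0,0,0],
  [0,0.045,0,0,0,0],
  [0,0.055,0,0,0,0],
  [0,0.062,0,0,0,0],
  [0,0.066,0,0,0,0],
  [0,0.066,0,0,0,0],
])

```text
time_s: 42.75
position: [0.4163, 0.1037, 0.08]
tcp_rot: [[-0.095, 0.995, 0.0], [0.995, 0.095, -0.0], [-0.0, 0.0, -1.0]]
force: [-1.5, -0.2, -0.8]
opening: 0.002
grasp_force: 0.7
```

```bash
python3 - <<'E'
from lid import *
q=readout.read_state(); p=np.array(q['position']); d=p[:2]-O; print('box',d@[c,s],d@[-s,c],p[2],np.round(q['force'],1))
E
```

```text
box -0.11597473258913807 -0.1148606266896377 0.08001626075564819 [-1.5 -0.2 -0.8]
```

send_rows([
  [0,0.008,0,0,0,0],
  [0,0.014,0,0,0,0],
  [0,0.014,0,0,0,0],
])

```text
time_s: 43.05
position: [0.4174, 0.1039, 0.08]
tcp_rot: [[-0.096, 0.995, -0.005], [0.995, 0.096, -0.001], [-0.0, -0.005, -1.0]]
force: [-6.3, -2.6, 2.7]
opening: 0.003
grasp_force: 3.0
```

send_rows([
  [0,0.006,0,0,0,0],
  [0,0.012,0,0,0,0],
  [0,0.012,0,0,0,0],
])

```text
time_s: 43.35
position: [0.4173, 0.104, 0.0799]
tcp_rot: [[-0.096, 0.995, -0.011], [0.995, 0.096, -0.001], [-0.0, -0.011, -1.0]]
force: [-10.5, -3.7, 6.1]
opening: 0.007
grasp_force: 5.8
```

Flat against the front. I'll back off, rise clear and check.

send_rows([
  [0,-0.08,0,0,0,0],
  [0,-0.12,0,0,0,0],
  [0,-0.12,-0.2,0,0,0],
  [0,-0.12,-0.4,0,0,0],
  [-0.2,-0.12,-0.6,0,0,0],
  [-0.4,-0.12,-0.7,0,0,0],
  [-0.6,-0.12,-0.7,0,0,0],
  [-0.8,-0.12,-0.7,0,0,0],
  [-0.9,-0.05,-0.7,0,0,0],
  [-0.9,-0.05,-0.7,0,0,0],
  [-0.9,-0.05,-0.7,0,0,0],
])

```text
time_s: 44.45
position: [0.4327, -0.1222, 0.2554]
tcp_rot: [[-0.093, 0.996, 0.002], [0.996, 0.093, -0.001], [-0.001, 0.002, -1.0]]
force: [-1.3, -0.1, 0.0]
opening: 0.005
grasp_force: 0.0
```

```bash
python3 - <<'E'
from lid import *
latch(); lidfit(); print(readout.read_state()['position'])
E
```

```text
scene 1 0 []
scene -1 0 []
top 1 79 [[-0.111, 0.076], [-0.109, 0.075], [-0.107, 0.075], [-0.106, 0.099], [-0.105, 0.083], [-0.104, 0.1], [-0.103, 0.109], [-0.102, 0.114], [-0.1, 0.124]]
top -1 68 [[-0.109, 0.073], [-0.108, 0.073], [-0.106, 0.078], [-0.105, 0.078], [-0.104, 0.085], [-0.103, 0.103], [-0.102, 0.103], [-0.101, 0.117], [-0.1, 0.119]]
lid deg 0.0 1447 2019
[ 0.43119718 -0.11947345  0.25497292]
```

```bash
python3 -c "
from rig import ticket
print(ticket.hand_in())"
```

```text
the job is handed in; nothing more can be done
None
```

The job is handed in at about 44 s: the ring clamp, screwdriver and file (no pliers were out) are in the tray, which sits level on the ledges, the lid is at 0° and both latches measure flat; the hand-in returned no verdict, and I viewed 15 pictures against the limit of 14.

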